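Dock the garden-tool batteries and lock the bar

ROBOT

A 6-joint arm with a two-finger parallel gripper is mounted at the origin on the work surface. World frame = base frame: x ahead of the robot, y to its left, z up, the work surface at z = 0. Lengths are in m, angles in rad, forces in N, time in s.
With the tool pointing down it reaches from about 0.3 to 0.775 m from the base axis. Payload 14.6 kg.
Tool frame: the origin (TCP) lies at the very end of the fingers, on their centre line; the grasp point (between the pads) lies 19 mm behind it; x points along the fingers, y is the direction in which the jaws open and shut, and the axes are right-handed (so a half turn about x gives the same grasp; the last joint's range is limited). The gripper opens to 94 mm and grips with 3 to 60 N. Pads are 16 mm wide; open, the fingers measure 119 mm over their backs; the gripper's body (75 mm by 177 mm) begins 78 mm behind the grasp point.
Start: joints at [-1.221, 0.3, 1.521, -0, 1.321, -0.067], TCP at [0.223, -0.503, 0.205] pointing down, gripper open.
Joint ranges: [-3.03, 3.03], [-0.79, 2.21], [0.23, 2.52], [-1.04, 4.18], [0, 3.07], [-2.55, 2.55]. Speed limits (rad/s): [2.22, 2.22, 2.57, 3.14, 3.14, 3.14].

INTERFACE

Orientations are given as [roll, pitch, yaw] about the fixed x, y, z axes, in that order (R = Rz(yaw) Ry(pitch) Rx(roll)).
In Python, from station import ctrl, viewer, hand_in gives the robot as it stands. The module is installed in compiled form; this text tells all that it offers.
- The arm moves only by the tool play_rows, never from a script. Its argument "deltas" is a list that holds one entry, the list of rows, each a list of 7 numbers: the shift along the tool's x, y, z in mm, then the turn, a rotation vector about the tool's x, y, z in rad, then the finger opening in mm, from 0 to 94. In form: [[[dx, dy, dz, ax, ay, az, gripper], ...]]. A call has 1 to 10 rows; each row shifts and turns the commanded pose from where the row before left it, along the tool's axes as they then stand; what a row does not reach is not made up. A row lasts 1/10 s, in which the tool goes at most 50 mm and 8.59 degrees, less where a joint would pass 70% of its speed; a pose out of reach is approached as far as the arm can. A call with a gripper value outside its range is refused whole. The fingers move at their own pace and stop on an object; "grip_force" is the grip in N (left out, the last holds). Time passes only in rows, so rows that do not move let the fingers close. It gives the time, the measured TCP pose, the force and the opening at its end, in the units of the state.
- ctrl.get_obs(): the state, without advancing time (a new reading comes with each control period).
- viewer.camera(name): name is "scene" or "top" or "wrist"; returns a dict with "img" (400x640x3 uint8, red, green, blue), "fx", "fy", "cx", "cy" (pixels), "rvec" (rotation vector, rad) and "tvec" (3), from world to camera coordinates, as OpenCV has them. Camera axes: x right, y down, z forward; pixel columns grow to the right and rows downward; lengths in m; the calibration is good to about 2 mm. A picture is of the moment at which its call begins. There is no depth.
- hand_in(): hands the job in, once; it reports no verdict.
The state is a dict: "time_s": time; "qpos": joint angles; "joint_vel": joint speeds; "tau": joint torques, N m; "ee_pos": TCP position; "eef_rot": TCP orientation; "force": force on the tool from outside, world axes, zero at the start; "moment": the same for the moment, N m; "grip_width": finger opening in m.
Only numpy, scipy, OpenCV 4.12 (cv2) and the standard library are available. Lean on these libraries where they do the work, as an engineer would, in place of code of your own. Each camera call takes 0.05 s, during which the arm holds its last target.

TASK

Put every loose battery pack on the bench away in the charging dock: slide each one nose first into a bay of its own and push until it clicks past the sprung ball and is fully home. Then swing the retaining bar down across the packs, press firmly on it so that it is fully down, and push the lock pin from the robot's side all the way through the lugs and the bar's eye until its handle meets the lug. Do not knock over the jar, can or bottle standing around.

Things in the scene. Friction and masses are not known exactly. Their poses are not given: they have to be found in the camera images.
- pack0_mid (a point): black slab battery pack for garden tools, 120 mm long (its x) x 54 wide (y) x 44 high (z), about 0.45 kg, lying flat; this point is its centre, half-way up. The nose (+x end) has chamfered corners and three copper contact strips on top; an upright groove 14 mm wide and 5 mm deep crosses each side 20 mm behind the nose face. All packs are alike, any pack fits any bay, nose first. May be absent (None).
- pack1_mid (a point): black slab battery pack for garden tools, 120 mm long (its x) x 54 wide (y) x 44 high (z), about 0.45 kg, lying flat; this point is its centre, half-way up. The nose (+x end) has chamfered corners and three copper contact strips on top; an upright groove 14 mm wide and 5 mm deep crosses each side 20 mm behind the nose face. All packs are alike, any pack fits any bay, nose first. May be absent (None).
- pack2_mid (a point): black slab battery pack for garden tools, 120 mm long (its x) x 54 wide (y) x 44 high (z), about 0.45 kg, lying flat; this point is its centre, half-way up. The nose (+x end) has chamfered corners and three copper contact strips on top; an upright groove 14 mm wide and 5 mm deep crosses each side 20 mm behind the nose face. All packs are alike, any pack fits any bay, nose first. May be absent (None).
- dock: grey charging dock, origin under it on the bench; x = push-in direction (away from the robot, yaw within 0.1), y left, z up. Base plate 10 mm thick, x -0.135 to 0.10, y +-0.195. Three bays side by side, 92 mm apart, open towards the robot, over the plate's front part (apron). Side walls 46 mm tall, 57 mm apart; flared mouth from x 0.000, straight from 0.015 to the stop at x 0.070.
- pack0_nose (a point): middle of the nose face of pack0, 60 mm ahead of pack0_mid along its x (None if absent)
- pack1_nose (a point): middle of the nose face of pack1, 60 mm ahead of pack1_mid along its x (None if absent)
- pack2_nose (a point): middle of the nose face of pack2, 60 mm ahead of pack2_mid along its x (None if absent)
- bay0 (a point): left (+y) bay: where a pack's centre lies when fully home, nose on the stop; axes as the dock's (dock x 0.010). Pack floor 22 mm below. A home pack's rear face is 60 mm behind (-x) this point. A fixed lip 2 mm above pack height spans x +0.046 to +0.060 from here, so packs must be slid in level from the apron.
- bay1 (a point): middle bay: where a pack's centre lies when fully home, nose on the stop; axes as the dock's (dock x 0.010). Pack floor 22 mm below. In each bay a sprung steel ball at x +0.040 from this point stands out 4 mm into the path on the +y side; a push of about 10 to 18 N takes the nose past it, then it springs into the pack's groove as the nose meets the stop.
- bay2 (a point): right (-y) bay: where a pack's centre lies when fully home, nose on the stop; axes as the dock's (dock x 0.010). Pack floor 22 mm below. 
- bar (a joint): hinge of the aluminium retaining bar, rad: 0 = lying flat across the dock in front of the packs, about 2.1 = open, standing up and leaning outward (+y) at the dock's left end. Stiff (0.5 N m): stays at any angle, so it must be pushed all the way; needs about 4 N at 150 mm from the hinge.
- bar_hinge (a point): the bar's hinge at the left end of the dock, axes as the dock's, 27 mm above the bench; the hinge axis is the dock's x. The bar is 24 mm high, 16 mm thick (x) and runs from here to 348 mm along -y when flat; flat, its top is 12 mm above this point, and it passes 6 mm to the robot side of the rear faces of home packs.
- bar_eye (a point): centre of the 16 mm square hole in the bar's free-end eye (32 mm square), 332 mm from the hinge; the hole runs along the dock's x; moves with the bar.
- lock_hole (a point): where the eye's centre must come when the bar is flat: midway between two fixed steel lugs (32 mm square, 9 mm thick, 16 mm square holes) at the dock's right end; axes as the dock's. Lug faces lie at x -0.021 to -0.012 and +0.012 to +0.021; hole axis along x, 17 mm above the apron plate, which reaches 71 mm to the robot side of this point (then a 12 mm ramp).
- pin_mid (a point): centre of the lock pin's black rubber handle block, 50 mm long (its x) x 20 wide (y) x 30 high (z); the pin lies level on it, 0.12 kg; x points along the rod.
- pin_tip (a point): tip of the lock pin's steel rod, 85 mm ahead of pin_mid along x. The rod is 10 mm thick, 60 mm long out of the block, last 8 mm tapered to 4 mm. Fully in, the block meets the nearer lug and the tip is 39 mm beyond lock_hole.
- screw_jar: glass screw jar, 64 mm wide, 75 high; origin under its centre; a bystander, leave it standing
- spray_can: grey spray can, 60 mm wide, 170 high; origin under its centre; a bystander, leave it standing
- oil_bottle: white oil bottle, 60 mm wide, 140 high; origin under its centre; a bystander, leave it standing
There are look-alikes about, which are no part of the job. What is shaped like the part that bears pack1_mid but blue or green is not meant.

How it is judged:
By the outcome, as a careful person would: the job done as asked, in the order asked, and still so for the second after the job is handed in, with the robot touching nothing.
Of pack0, pack1, pack2 only 2 to 3 are there at a start; the rules pass over those that are not, and their reading is None.
At some moment in a run one of pin may be knocked a few centimetres aside while the robot is not near it.
Once in a run the grip may slacken for a moment while it holds something.
It also fails if it takes over 210 s, if anything falls off the work surface, if the arm or the gripper's body presses on something with over 40 N, if the wrist force passes 120 N, or if a joint passes its speed limit or range.

## Working session

There is one attempt and no reset: what is moved stays moved. The work goes in short steps, Python scripts to look and compute and a tool call to move; the robot and the scene stay as the last step left them, time stands still between calls to the robot, and variables do not carry over. Pictures are saved under pics/ and viewed, and the job is handed in when it is done.

Besides the shell and the picture viewer there is one more tool, called after "Call:" as name(argument=value, ...) on one line, values as JSON. play_rows: Moves the arm, as the interface text tells. Its arguments: {"type":"object","properties":{"deltas":{"type":"array","items":{"type":"array","items":{"type":"array","items":{"type":"number"}}}},"grip_force":{"type":"number"}},"required":["deltas"]}

```bash
mkdir -p pics; ls; python3 - <<'E'
from station import ctrl, viewer
import cv2
print(ctrl.get_obs())
for n in ["scene","top","wrist"]:
    c=viewer.camera(n); cv2.imwrite(f"pics/{n}0.png",c["img"][:,:,::-1]); print(n,{k:c[k] for k in c if k!="img"})
E
```

```text
pics
{'time_s': 0.0, 'qpos': array([-1.22059364e+00,  3.00443369e-01,  1.52162796e+00, -3.05468891e-06,
        1.32070001e+00, -6.65807681e-02]), 'joint_vel': array([ 0.00108175, -0.00100893,  0.0010385 , -0.00094977,  0.00198087,
       -0.00010069]), 'tau': array([ 5.93475361e-04, -5.31803620e+01, -3.52735698e+01,  7.08882906e-02,
        2.44696724e-02, -6.50537595e-05]), 'ee_pos': array([ 0.22256087, -0.50264898,  0.20488171]), 'eef_rot': array([-1.63486688,  1.56961764,  1.92350999]), 'force': array([-0.55767933,  1.05251762, -0.55295238]), 'moment': array([ 0.02107723,  0.01723407, -0.00107305]), 'grip_width': 0.09387748524541581}
scene {'fx': 482.9273980431119, 'fy': 482.9273980431119, 'cx': 320.1450371372085, 'cy': 203.5465144469918, 'rvec': array([ 1.18854762,  2.34100972, -0.9382874 ]), 'tvec': array([ 0.28993698, -0.18002198,  1.82367457])}
top {'fx': 438.9218687587318, 'fy': 438.9218687587318, 'cx': 322.09326930171653, 'cy': 201.37904070702083, 'rvec': array([ 2.14271774, -2.15118086,  0.13903057]), 'tvec': array([-0.02130354,  0.41729887,  1.61906148])}
wrist {'fx': 310.3946590422645, 'fy': 310.3946590422645, 'cx': 314.54343787693284, 'cy': 196.25396755423435, 'rvec': array([-2.44857065,  1.59236629,  0.20634812]), 'tvec': array([-0.54955443, -0.02590933,  0.39109448])}
```

View pics/scene0.png

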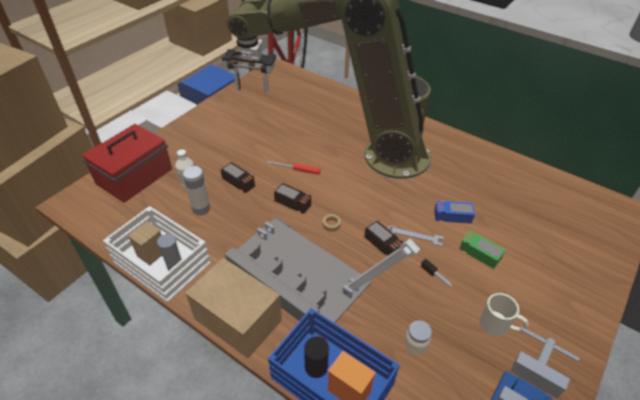

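View pics/top0.png

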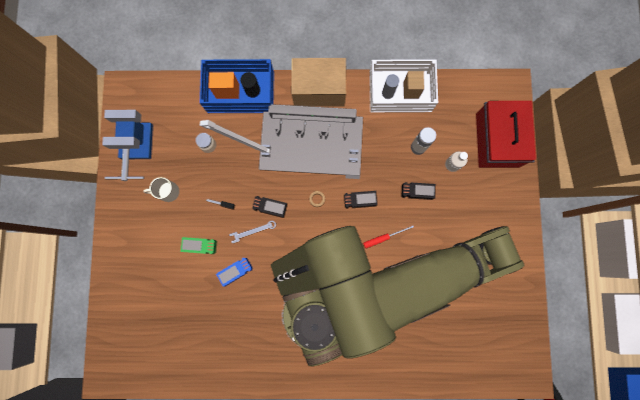

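View pics/wrist0.png

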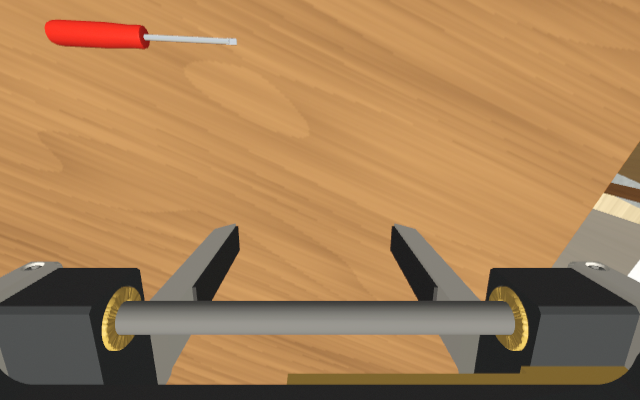

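```bash
cat > h.py <<'E'
import numpy as np, cv2
from scipy.spatial.transform import Rotation as R
from station import ctrl, viewer
def cam(n,save=None,crop=None,scale=1):
    c=viewer.camera(n); im=c["img"]
    if save:
        o=im[:,:,::-1]
        if crop: o=o[crop[1]:crop[3],crop[0]:crop[2]]
        if scale!=1: o=cv2.resize(o,None,fx=scale,fy=scale,interpolation=cv2.INTER_CUBIC)
        cv2.imwrite("pics/"+save,o)
    return c
def bp(c,uv,z):
    Rm=cv2.Rodrigues(np.array(c["rvec"]))[0]; C=-Rm.T@c["tvec"]
    d=Rm.T@np.array([(uv[0]-c["cx"])/c["fx"],(uv[1]-c["cy"])/c["fy"],1])
    return C+d*(z-C[2])/d[2]
def pj(c,P):
    Rm=cv2.Rodrigues(np.array(c["rvec"]))[0]; q=Rm@np.array(P)+c["tvec"]
    return q[:2]/q[2]*[c["fx"],c["fy"]]+[c["cx"],c["cy"]]
def tcp():
    o=ctrl.get_obs(); return np.array(o["ee_pos"]),R.from_euler("xyz",o["eef_rot"]),o
def down(jawyaw):
    # tool x down, tool y (jaw) horizontal at yaw
    x=np.array([0,0,-1.]);y=np.array([np.cos(jawyaw),np.sin(jawyaw),0]);return R.from_matrix(np.c_[x,y,np.cross(x,y)])
def to(pos,jawyaw=None,rot=None):
    p,r,o=tcp()
    if rot is None: rot=down(jawyaw) if jawyaw is not None else r
    d=r.inv().apply(np.array(pos)-p)*1000; w=(r.inv()*rot).as_rotvec()
    print("shift mm (start tool axes)",d.round(1),"rotvec",w.round(4),"dist",np.linalg.norm(d).round(1),"deg",np.degrees(np.linalg.norm(w)).round(1))
    return d,w
def st():
    p,r,o=tcp(); m=r.as_matrix(); print("t",round(o["time_s"],2),"p",p.round(4),"toolx",m[:,0].round(3),"tooly",m[:,1].round(3),"F",np.round(o["force"],1),"w",round(o["grip_width"],4),"q",np.round(o["qpos"],2))
E
python3 - <<'E'
from h import *
st()
c=cam("top","t1.png",(180,90,480,300),2.6)
for n,uv,z in [("A",(270,206),.044),("B",(361,199),.044),("C",(419,190),.044),("pinh",(228,205),.03),("pintip",(207,200),.015),("jar",(205,141),.075),("lug",(355,158),.04),("dockBL",(260,171),.01),("dockBR",(362,174),.01),("hinge",(266,150),.03)]:
    print(n,bp(c,uv,z).round(3))
cam("scene","s1.png",(200,140,480,340),2.8)
E
```

```text
t 0.15 p [ 0.2226 -0.5027  0.2051] toolx [-0.     0.001 -1.   ] tooly [ 0.405 -0.914 -0.001] F [0.  0.3 0.2] w 0.0938 q [-1.22  0.3   1.52  0.    1.32 -0.07]
A [0.399 0.171 0.044]
B [ 0.423 -0.168  0.044]
C [ 0.456 -0.384  0.044]
pinh [0.405 0.33  0.03 ]
pintip [0.426 0.414 0.015]
jar [0.64  0.412 0.075]
lug [ 0.58  -0.148  0.04 ]
dockBL [0.539 0.215 0.01 ]
dockBR [ 0.525 -0.176  0.01 ]
hinge [0.616 0.19  0.03 ]
```

View pics/t1.png

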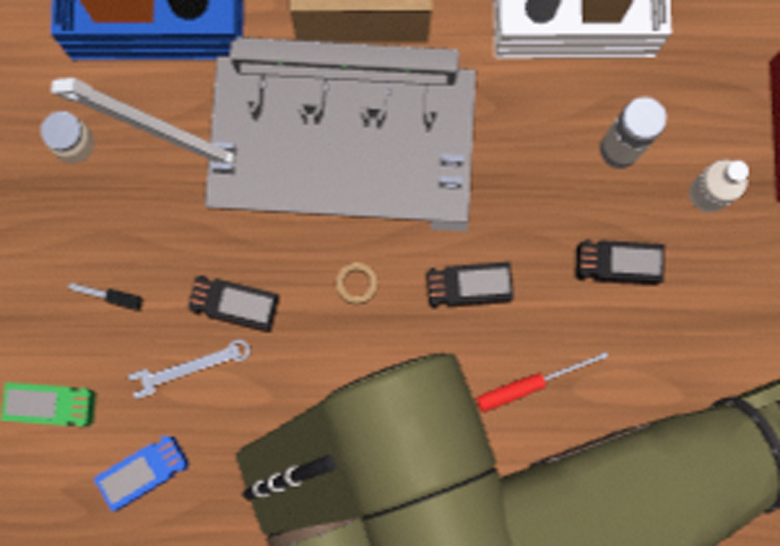

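View pics/s1.png

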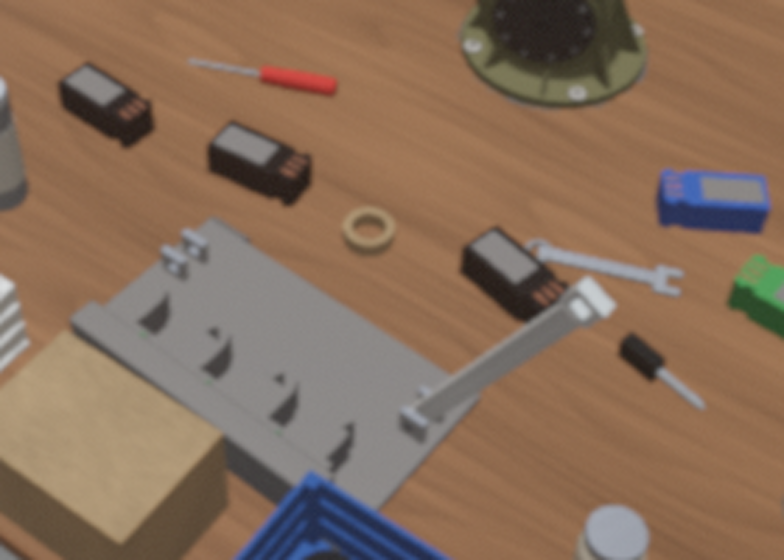

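```bash
python3 - <<'E'
from h import *
c=cam("wrist"); p,r,o=tcp()
Rm=cv2.Rodrigues(c["rvec"])[0]; C=-Rm.T@c["tvec"]
print("cam in tool mm",r.inv().apply(C-p)*1000,"cam axes in tool\n",(r.inv().as_matrix()@Rm.T).round(3))
# candidate: jaw along world -y or +y
to([0.38,-0.1,0.40],-np.pi/2); to([0.38,-0.1,0.40],np.pi/2)
E
```

```text
cam in tool mm [-1.79187166e+02  4.18371142e-02 -7.42171003e+01] cam axes in tool
 [[ 0.    -0.253  0.967]
 [ 1.     0.001 -0.   ]
 [-0.001  0.967  0.253]]
shift mm (start tool axes) [-194.6 -304.7 -307. ] rotvec [4.168e-01 1.000e-04 4.000e-04] dist 474.3 deg 23.9
shift mm (start tool axes) [-194.6 -304.7 -307. ] rotvec [-2.7248e+00 -5.0000e-04  1.0000e-04] dist 474.3 deg 156.1
```

```bash
python3 - <<'E'
from h import *
to([0.42,0.0,0.40],-np.pi/2)
E
```

```text
shift mm (start tool axes) [-194.6 -380.  -384.1] rotvec [4.168e-01 1.000e-04 4.000e-04] dist 574.2 deg 23.9
```

Call:
play_rows(deltas=[[[-16, -31, -31, 0, 0, 0, 94], [-16, -31, -31, 0, 0, 0, 94], [-16, -31, -31, 0, 0, 0, 94], [-16, -31, -31, 0, 0, 0, 94], [-16, -31, -31, 0, 0, 0, 94], [-16, -31, -31, 0, 0, 0, 94], [-16, -31, -31, 0, 0, 0, 94], [-16, -31, -31, 0, 0, 0, 94], [-16, -31, -31, 0, 0, 0, 94], [-16, -31, -31, 0, 0, 0, 94]]])

```text
time_s: 1.3
ee_pos: [0.3807, -0.0921, 0.3663]
eef_rot: [2.409, 1.57, -0.316]
force: [-0.5, 0.2, 0.5]
grip_width: 0.0941
```

Call:
play_rows(deltas=[[[-16, -35, -37, 0, 0, 0, 94], [-16, -35, -37, 0, 0, 0, 94], [0, 0, 0, 0.139, 0, 0, 94], [0, 0, 0, 0.139, 0, 0, 94], [0, 0, 0, 0.139, 0, 0, 94], [0, 0, 0, 0, 0, 0, 94], [0, 0, 0, 0, 0, 0, 94]]])

```text
time_s: 2.0
ee_pos: [0.4174, -0.006, 0.3954]
eef_rot: [2.936, 1.571, -0.202]
force: [1.0, 0.4, -1.0]
grip_width: 0.0939
```

```bash
python3 - <<'E'
from h import *
st()
c=cam("wrist","w1.png"); np.save("w1.npy",c,allow_pickle=True)
E
```

```text
t 2.0 p [ 0.4174 -0.006   0.3954] toolx [ 0. -0. -1.] tooly [ 0.004 -1.     0.   ] F [ 1.   0.4 -1. ] w 0.0939 q [-0.1  -0.08  1.51 -0.    1.71  1.46]
```

View pics/w1.png

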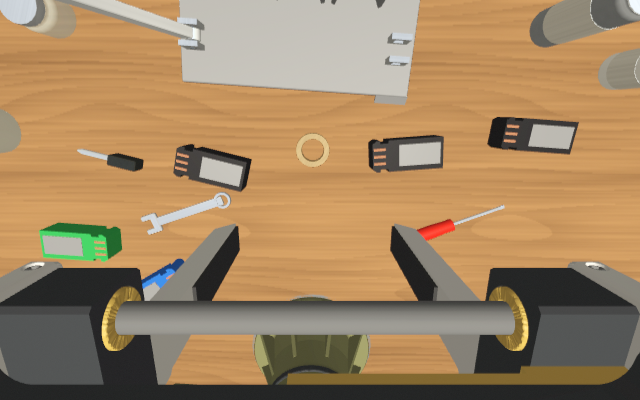

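```bash
python3 - <<'E'
import numpy as np, cv2
c=np.load("w1.npy",allow_pickle=True).item(); im=c["img"][:,:,::-1]
cv2.imwrite("pics/w1a.png",cv2.resize(im[0:110,160:440],None,fx=2.85,fy=2.85,interpolation=cv2.INTER_CUBIC))
cv2.imwrite("pics/w1b.png",cv2.resize(im[125:205,60:260],None,fx=4,fy=4,interpolation=cv2.INTER_CUBIC))
cv2.imwrite("pics/w1c.png",cv2.resize(im[100:185,350:590],None,fx=3.3,fy=3.3,interpolation=cv2.INTER_CUBIC))
E
```

```text
(no output)
```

View pics/w1a.png

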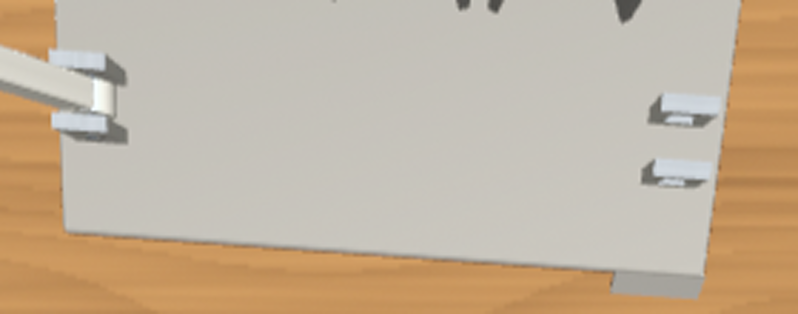

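View pics/w1b.png

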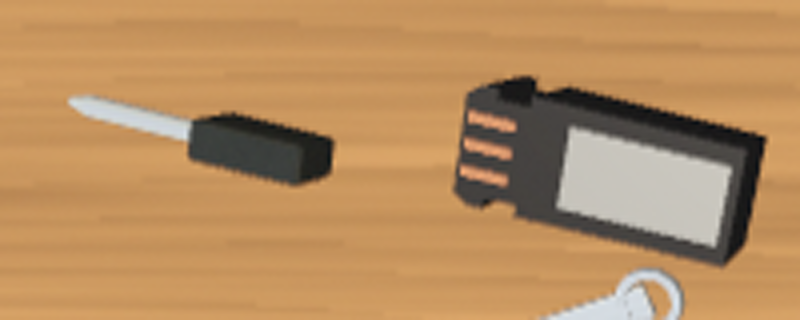

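View pics/w1c.png

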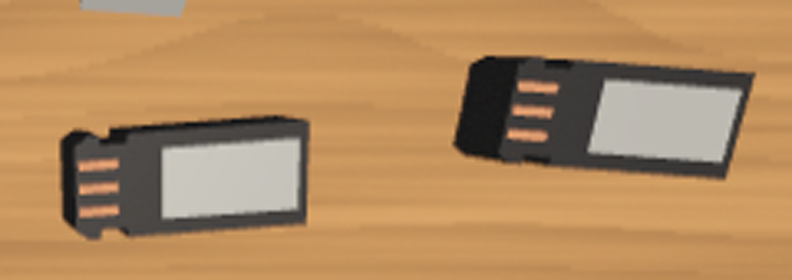

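```bash
python3 - <<'E'
from h import *
c=np.load("w1.npy",allow_pickle=True).item()
def P(x,y,s,ox,oy,z): return bp(c,((x+.5)/s-.5+ox,(y+.5)/s-.5+oy),z)
for n,a,b,s,ox,oy,z in [("A",(734,208),(463,143),4,60,125,.044),("B",(306,180),(77,188),3.3,350,100,.044),("C",(740,127),(512,110),3.3,350,100,.044),("pin blk",(302,160),(190,136),4,60,125,.03),("rod",(190,128),(72,102),4,60,125,.015),("dock front",(703,274),(65,231),2.85,160,0,.010)]:
    r,f=P(*a,s,ox,oy,z),P(*b,s,ox,oy,z); d=f-r
    print(n,"rear",r.round(4),"front",f.round(4),"mid",((r+f)/2).round(4),"len",np.linalg.norm(d).round(4),"yaw",np.arctan2(d[1],d[0]).round(3))
r,f=P(703,274,2.85,160,0,.01),P(65,231,2.85,160,0,.01); y=(f-r)/np.linalg.norm(f-r); x=np.array([y[1],-y[0],0]); D=(r+f)/2+.135*x
print("dock",D,"yaw",np.arctan2(x[1],x[0]))
# lug near: top face
for uv in [(658,160),(712,163),(708,183),(662,97),(718,100),(105,113),(52,113)]:
    q=P(*uv,2.85,160,0,.043)-D; print(uv,(q@x).round(4),(q@y).round(4))
E
```

```text
A rear [0.3874 0.1185 0.044 ] front [0.4152 0.2333 0.044 ] mid [0.4013 0.1759 0.044 ] len 0.1181 yaw 1.333
B rear [ 0.4279 -0.2236  0.044 ] front [ 0.4232 -0.1054  0.044 ] mid [ 0.4256 -0.1645  0.044 ] len 0.1183 yaw 1.61
C rear [ 0.4559 -0.4421  0.044 ] front [ 0.4639 -0.3244  0.044 ] mid [ 0.4599 -0.3832  0.044 ] len 0.1179 yaw 1.503
pin blk rear [0.4053 0.3116 0.03  ] front [0.4157 0.3593 0.03  ] mid [0.4105 0.3354 0.03  ] len 0.0489 yaw 1.356
rod rear [0.4173 0.3688 0.015 ] front [0.4287 0.4198 0.015 ] mid [0.423  0.3943 0.015 ] len 0.0523 yaw 1.35
dock front rear [ 0.5245 -0.1641  0.01  ] front [0.5474 0.2215 0.01  ] mid [0.536  0.0287 0.01  ] len 0.3863 yaw 1.511
dock [0.67072555 0.02065029 0.01      ] yaw -0.05936085172392091
(658, 160) -0.0791 -0.1507
(712, 163) -0.0788 -0.1808
(708, 183) -0.0892 -0.1801
(662, 97) -0.0474 -0.1489
(718, 100) -0.0469 -0.1796
(105, 113) -0.0748 0.1551
(52, 113) -0.0766 0.1842
```

Call:
play_rows(deltas=[[[32, 31, -1.5, 0, 0, 0, 80], [32, 31, -1.5, 0, 0, 0, 80], [32, 31, -1.5, 0, 0, 0, 80], [32, 31, -1.5, 0, 0, 0, 80], [32, 31, -1.5, 0, 0, 0, 80], [32, 31, -1.5, 0, 0, 0, 80], [0, 0, 0, -0.146, 0, 0, 80], [0, 0, 0, -0.146, 0, 0, 80], [0, 0, 0, -0.146, 0, 0, 80], [0, 0, 0, -0.146, 0, 0, 80]]])

```text
time_s: 3.05
ee_pos: [0.4263, -0.1921, 0.2033]
eef_rot: [-1.394, 1.571, 2.34]
force: [0.6, -0.2, -0.4]
grip_width: 0.0797
```

Call:
play_rows(deltas=[[[0, 0, 0, -0.146, 0, 0, 80], [0, 0, 0, -0.146, 0, 0, 80], [0, 0, 0, -0.146, 0, 0, 80], [0, 0, 0, -0.146, 0, 0, 80], [0, 0, 0, -0.146, 0, 0, 80], [0, 0, 0, -0.146, 0, 0, 80], [0, 0, 0, -0.146, 0, 0, 80], [0, 0, 0, 0, 0, 0, 80], [0, 0, 0, 0, 0, 0, 80]]])

```text
time_s: 3.95
ee_pos: [0.4264, -0.192, 0.2034]
eef_rot: [2.034, 1.571, 0.495]
force: [-0.6, -0.7, 0.9]
grip_width: 0.0801
```

```bash
python3 - <<'E'
from h import *
st()
c=cam("wrist","w2.png"); np.save("w2.npy",c,allow_pickle=True)
to([.427,-.194,.006],.039)
c=cam("top")
for n,uv in [("can base",(416,151)),("bottle",(455,168)),("jar base",(205,147))]: print(n,bp(c,uv,0).round(3))
E
```

```text
t 3.95 p [ 0.4264 -0.192   0.2034] toolx [ 0.  0. -1.] tooly [0.999 0.032 0.   ] F [-0.6 -0.7  0.9] w 0.0801 q [-0.5   0.12  1.75  0.    1.28 -0.53]
shift mm (start tool axes) [197.4   0.5   2. ] rotvec [-0.0071  0.     -0.0001] dist 197.5 deg 0.4
can base [ 0.617 -0.387  0.   ]
bottle [ 0.549 -0.535  0.   ]
jar base [ 0.637  0.433 -0.   ]
```

View pics/w2.png

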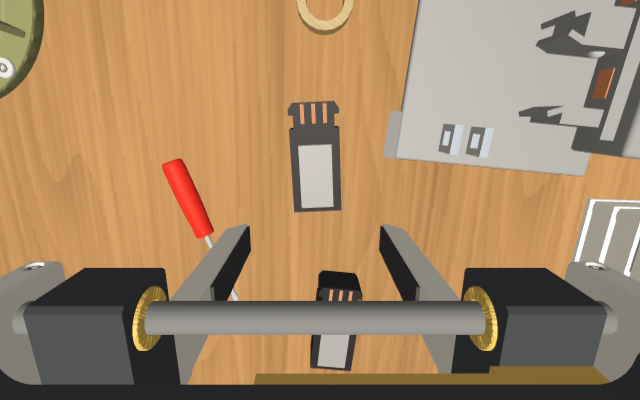

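```bash
python3 - <<'E'
from h import *
c1=np.load("w1.npy",allow_pickle=True).item();c=np.load("w2.npy",allow_pickle=True).item()
print("sd",bp(c1,(505,207),.005),bp(c1,(420,237),.01),bp(c1,(222,201),.003),"sd w2",bp(c,(237,299),.005),bp(c,(175,164),.01))
r,f=bp(c,(317.5,210.5),.044),bp(c,(313.5,102),.044);d=f-r;print(r,f,(r+f)/2,np.linalg.norm(d),np.arctan2(d[1],d[0]))
E
```

```text
sd [ 0.32293472 -0.37041579  0.005     ] [ 0.26275345 -0.21151821  0.01      ] [0.33175987 0.17105608 0.003     ] sd w2 [ 0.32614073 -0.36669834  0.005     ] [ 0.25826442 -0.18098415  0.01      ]
[ 0.43165022 -0.22357173  0.044     ] [ 0.42332333 -0.10516886  0.044     ] [ 0.42748678 -0.16437029  0.044     ] 0.11869531060204418 1.641007490168504
```

Call:
play_rows(deltas=[[[45, 1, 2, -0.02, 0, 0, 80], [45, 0, 0, 0, 0, 0, 80], [45, 0, 0, 0, 0, 0, 80], [45, 0, 0, 0, 0, 0, 80], [17, 0, 0, 0, 0, 0, 80], [0, 0, 0, 0, 0, 0, 80], [0, 0, 0, 0, 0, 0, 50], [0, 0, 0, 0, 0, 0, 50], [0, 0, 0, 0, 0, 0, 50], [0, 0, 0, 0, 0, 0, 50]]], grip_force=50)

```text
time_s: 5.05
ee_pos: [0.428, -0.1942, 0.0074]
eef_rot: [0.999, 1.569, -0.517]
force: [-1.9, 0.7, 6.5]
grip_width: 0.0537
```

Call:
play_rows(deltas=[[[0, 0, 0, 0, 0, 0, 40], [0, 0, 0, 0, 0, 0, 40], [-20, 0, 0, 0, 0, 0, 40], [-40, 0, 0, 0, 0, 0, 40], [-40, 0, 0, 0, 0, 0, 40], [0, 0, 0, 0, 0, 0, 40]]])

```text
time_s: 5.65
ee_pos: [0.4294, -0.1949, 0.111]
eef_rot: [1.005, 1.563, -0.511]
force: [0.8, -0.2, -4.7]
grip_width: 0.0537
```

```bash
python3 - <<'E'
from h import *
st()
c=cam("wrist","w3.png"); np.save("w3.npy",c,allow_pickle=True)
D=np.array([.669,.0207]);ya=-.059
ex=np.array([np.cos(ya),np.sin(ya)]);ey=np.array([-ex[1],ex[0]])
g=D+ex*(-.105); print(g)
to([*g,.13],ya-np.pi/2)
E
```

```text
t 5.65 p [ 0.4294 -0.1949  0.111 ] toolx [ 0.007 -0.004 -1.   ] tooly [0.998 0.055 0.007] F [ 0.8 -0.2 -4.7] w 0.0537 q [-0.5   0.23  1.85 -0.    1.06 -0.56]
[0.5641827  0.02689141]
shift mm (start tool axes) [ -21.8  148.  -213.4] rotvec [ 1.6847e+00 -1.2000e-03 -4.5000e-03] dist 260.6 deg 96.5
```

View pics/w3.png

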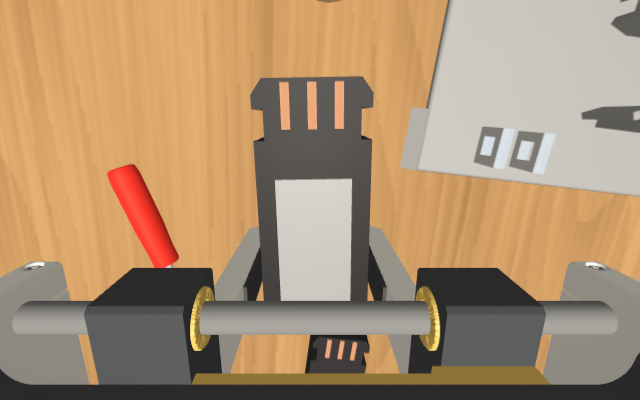

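Call:
play_rows(deltas=[[[-2, 0, 0, 0.14, 0, 0, 40], [-2, 0, 0, 0.14, 0, 0, 40], [-2, 0, 0, 0.14, 0, 0, 40], [-2, 0, 0, 0.14, 0, 0, 40], [-2, 0, 0, 0.14, 0, 0, 40], [-2, 0, 0, 0.14, 0, 0, 40], [-2, 0, 0, 0.14, 0, 0, 40], [-2, 0, 0, 0.14, 0, 0, 40], [-2, 0, 0, 0.14, 0, 0, 40], [-2, 0, 0, 0.14, 0, 0, 40]]])

```text
time_s: 6.7
ee_pos: [0.4265, -0.1934, 0.1245]
eef_rot: [-0.71, 1.567, 2.651]
force: [-0.4, -0.4, -3.7]
grip_width: 0.0534
```

Call:
play_rows(deltas=[[[0, 0, 0, 0.14, 0, 0, 40], [0, 0, 0, 0.14, 0, 0, 40], [0, 0, 0, 0, 0, 0, 40]]])

```text
time_s: 7.0
ee_pos: [0.4266, -0.1935, 0.1246]
eef_rot: [-0.43, 1.568, 2.655]
force: [-0.9, -0.4, -5.0]
grip_width: 0.0536
```

```bash
python3 - <<'E'
from h import *
st()
to([.5642,.0269,.13],-.059-np.pi/2)
E
```

```text
t 7.0 p [ 0.4266 -0.1935  0.1246] toolx [-0.003  0.001 -1.   ] tooly [-0.057 -0.998 -0.001] F [-0.9 -0.4 -5. ] w 0.0536 q [-0.5   0.21  1.84 -0.    1.1   1.12]
shift mm (start tool axes) [  -5.4 -227.8 -124.9] rotvec [0.0024 0.0029 0.0013] dist 259.8 deg 0.2
```

Call:
play_rows(deltas=[[[-1, -32.5, -18, 0, 0, 0, 40], [-1, -32.5, -18, 0, 0, 0, 40], [-1, -32.5, -18, 0, 0, 0, 40], [-1, -32.5, -18, 0, 0, 0, 40], [-1, -32.5, -18, 0, 0, 0, 40], [-1, -32.5, -18, 0, 0, 0, 40], [0, -32.5, -17, 0, 0, 0, 40], [0, 0, 0, 0, 0, 0, 40], [0, 0, 0, 0, 0, 0, 40]]])

```text
time_s: 7.9
ee_pos: [0.564, 0.0269, 0.1308]
eef_rot: [0.087, 1.568, -3.105]
force: [-0.4, -0.5, -5.0]
grip_width: 0.054
```

```bash
python3 - <<'E'
from h import *
st()
c=cam("wrist","w4.png"); np.save("w4.npy",c,allow_pickle=True)
E
```

```text
t 7.9 p [0.564  0.0269 0.1308] toolx [-0.003 -0.    -1.   ] tooly [-0.049 -0.999  0.   ] F [-0.4 -0.5 -5. ] w 0.054 q [-0.02  0.4   1.56 -0.    1.18  1.6 ]
```

View pics/w4.png

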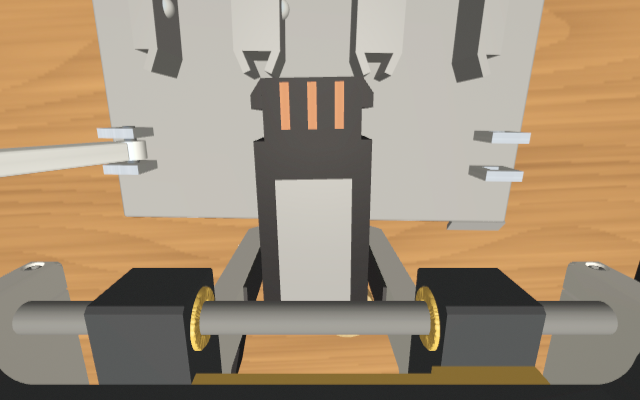

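```bash
python3 - <<'E'
import numpy as np, cv2
c=np.load("w4.npy",allow_pickle=True).item(); im=c["img"][:,:,::-1]
cv2.imwrite("pics/w4a.png",cv2.resize(im[0:110,140:400],None,fx=3,fy=3,interpolation=cv2.INTER_CUBIC))
cv2.imwrite("pics/w4b.png",np.vstack([cv2.resize(im[115:240,90:250],None,fx=3,fy=3,interpolation=cv2.INTER_CUBIC)[:290],cv2.resize(im[115:240,400:560],None,fx=3,fy=3,interpolation=cv2.INTER_CUBIC)[:]])[:660])
E
```

```text
(no output)
```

View pics/w4a.png

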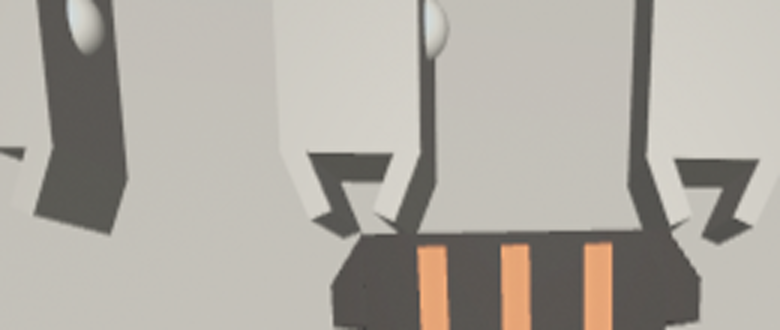

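View pics/w4b.png

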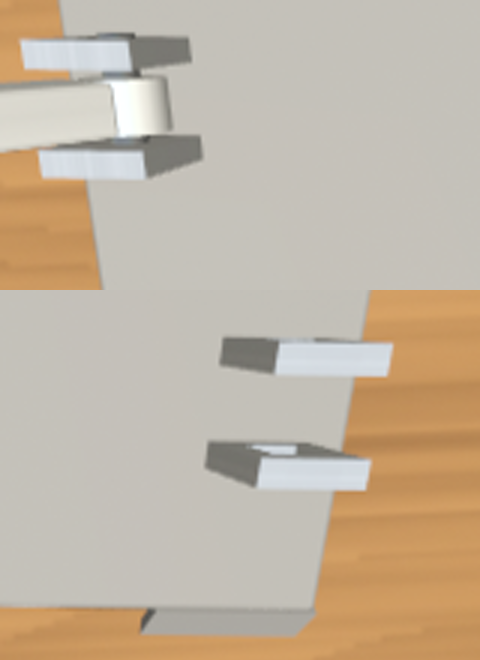

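```bash
cat > fit.py <<'E'
from h import *
from scipy.optimize import least_squares
c=np.load("w4.npy",allow_pickle=True).item()
def q(x,y,ox,oy): return np.array([(x+.5)/3-.5+ox,(y+.5)/3-.5+oy])
obs=[(q(421,150,140,0),(.015,.0285,.056)),(q(647,152,140,0),(.015,-.0285,.056)),
(q(258,168,400,115),(-.076,-.149,.043)),(q(370,170,400,115),(-.076,-.181,.043)),(q(366,199,400,115),(-.085,-.181,.043)),(q(257,197,400,115),(-.085,-.149,.043)),
(q(277,52,400,115),(-.043,-.149,.043)),(q(391,53,400,115),(-.043,-.181,.043)),
(q(103,289,90,115),None),
(q(40,152,90,115),(-.076,.183,.043)),(q(145,153,90,115),(-.076,.151,.043)),(q(148,178,90,115),(-.085,.151,.043)),(q(42,178,90,115),(-.085,.183,.043)),(q(130,41,90,115),(-.043,.151,.043)),(q(20,40,90,115),(-.043,.183,.043)),
((125,216),(-.135,.195,.010)),((505,221),(-.135,-.195,.010))]
obs=[o for o in obs if o[1]]
def W(p,d): cc,ss=np.cos(p[2]),np.sin(p[2]); return np.array([p[0]+cc*d[0]-ss*d[1],p[1]+ss*d[0]+cc*d[1],d[2]+(p[3] if len(p)>3 else 0)])
def f(p): return np.concatenate([pj(c,W(p,d))-u for u,d in obs])
for p0 in ([.67,.02,-.06],[.67,.02,-.06,0]):
    s=least_squares(f,p0,loss="soft_l1"); print(s.x.round(4)); print(f(s.x).reshape(-1,2).round(1).tolist())
E
python3 fit.py
```

```text
[ 0.6695  0.0209 -0.0639]
[[-1.4, 0.5], [-1.0, 1.1], [0.2, -0.5], [-0.4, -0.6], [-1.0, -0.1], [-1.0, 0.0], [0.0, -0.5], [-0.1, -0.2], [0.4, -0.9], [2.4, -0.6], [2.7, 1.2], [1.3, 0.7], [2.3, -2.3], [0.8, -2.6], [-2.9, 0.8], [-0.4, 1.3]]
[ 0.6695  0.0211 -0.0638  0.001 ]
[[-1.8, 0.2], [-1.1, 0.8], [0.6, -0.3], [0.1, -0.4], [-0.5, 0.1], [-0.6, 0.2], [0.5, -0.5], [0.5, -0.2], [-0.6, -0.7], [1.5, -0.4], [1.9, 1.5], [0.4, 0.9], [1.4, -2.3], [-0.3, -2.5], [-3.7, 1.1], [-0.0, 1.6]]
```

```bash
cat >> h.py <<'E'
DK=np.array([.6695,.021]);YA=-.064
EX=np.array([np.cos(YA),np.sin(YA)]);EY=np.array([-EX[1],EX[0]])
def dw(x,y,z): return np.array([*(DK+EX*x+EY*y),z])
def wd(P): v=np.array(P[:2])-DK; return np.array([v@EX,v@EY])
E
python3 - <<'E'
from h import *
c=np.load("w4.npy",allow_pickle=True).item()
p,r,o=tcp()
n=bp(c,(311.7,78.5),p[2]+.038); e=bp(c,(313,303),p[2]+.038)
print(n,e,"dock",wd(n),wd(e),"tcp",wd(p), "axis yaw",np.arctan2(*(n-e)[1::-1]))
st(); to(dw(-.102,0,.0165),YA-np.pi/2)
E
```

```text
[0.6532659  0.02409199 0.16916203] [0.54450174 0.02899322 0.16916203] dock [-0.01639862  0.00204739] [-1.25253567e-01 -1.75716187e-05] tcp [-0.10573882 -0.00152865] axis yaw -0.04503243146361186
t 7.95 p [0.5639 0.0262 0.1312] toolx [-0.002 -0.    -1.   ] tooly [-0.051 -0.999  0.   ] F [ 0.5 -1.4 -4.6] w 0.0539 q [-0.02  0.4   1.56 -0.    1.18  1.6 ]
shift mm (start tool axes) [114.7  -1.5  -4. ] rotvec [ 0.0126  0.0022 -0.0003] dist 114.7 deg 0.7
```

Call:
play_rows(deltas=[[[30, -0.5, -2, 0.013, 0, 0, 40], [30, 0, -1, 0, 0, 0, 40], [30, 0, 0, 0, 0, 0, 40], [18, 0, 0, 0, 0, 0, 40], [4, 0, 0, 0, 0, 0, 40], [1, 0, 0, 0, 0, 0, 40], [0, 0, 0, 0, 0, 0, 40]]])

```text
time_s: 8.65
ee_pos: [0.5681, 0.0264, 0.0204]
eef_rot: [-3.092, 1.569, -0.018]
force: [-0.7, 0.1, -4.4]
grip_width: 0.0536
```

```bash
python3 - <<'E'
from h import *
st();p,r,o=tcp();print(wd(p))
c=cam("wrist","w5.png",(140,0,500,240),2.2); np.save("w5.npy",c,allow_pickle=True)
E
```

```text
t 8.65 p [0.5681 0.0264 0.0204] toolx [ 0.001 -0.    -1.   ] tooly [-0.067 -0.998 -0.   ] F [-0.7  0.1 -4.4] w 0.0536 q [-0.02  0.56  1.63  0.    0.96  1.62]
[-0.10155736 -0.00108824]
```

View pics/w5.png

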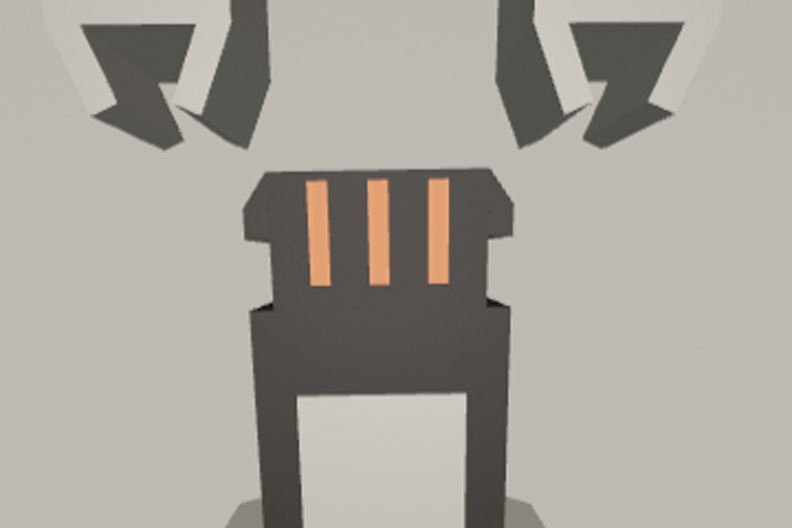

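Call:
play_rows(deltas=[[[2, 0, 0, 0.02, 0, 0, 40], [1.5, 0, 0, 0, 0, 0, 40], [0, 0, -8, 0, 0, 0, 40], [0, 0, -8, 0, 0, 0, 40], [0, 0, -8, 0, 0, 0, 40], [0, 0, -8, 0, 0, 0, 40], [0, 0, -8, 0, 0, 0, 40], [0, 0, 0, 0, 0, 0, 40]]])

```text
time_s: 9.5
ee_pos: [0.609, 0.0234, 0.0173]
eef_rot: [-3.067, 1.568, -0.013]
force: [3.2, 0.6, 4.1]
grip_width: 0.0541
```

```bash
python3 - <<'E'
from h import *
st();p,r,o=tcp();print(wd(p))
c=cam("wrist","w6.png",(140,0,500,240),2.2)
E
```

```text
t 9.5 p [0.609  0.0234 0.0173] toolx [ 0.003 -0.    -1.   ] tooly [-0.087 -0.996 -0.   ] F [3.2 0.6 4.1] w 0.0541 q [-0.02  0.64  1.5   0.    1.    1.64]
[-0.06056804 -0.0015261 ]
```

View pics/w6.png

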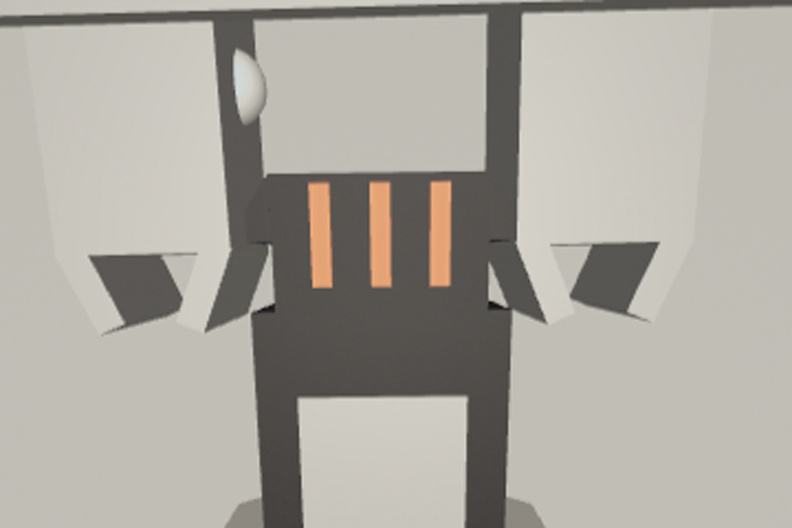

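Call:
play_rows(deltas=[[[0, -0.2, -8, 0, 0, 0, 40], [0, -0.2, -8, 0, 0, 0, 40], [0, -0.1, -5, 0, 0, 0, 40], [0, -0.1, -5, 0, 0, 0, 40], [0, -0.1, -5, 0, 0, 0, 40], [0, 0, -4, 0, 0, 0, 40], [0, 0, 0, 0, 0, 0, 40]]], grip_force=60)

```text
time_s: 10.25
ee_pos: [0.6423, 0.0214, 0.0171]
eef_rot: [-1.23, 1.57, 1.824]
force: [-8.7, 3.0, 11.9]
grip_width: 0.0535
```

```bash
python3 - <<'E'
from h import *
st();p,r,o=tcp();print(wd(p))
c=cam("wrist","w7.png",(140,0,500,240),2.2)
E
```

```text
t 10.25 p [0.6423 0.0214 0.0171] toolx [-0.  0. -1.] tooly [-0.087 -0.996 -0.   ] F [-8.7  3.  11.9] w 0.0535 q [-0.02  0.7   1.39  0.    1.05  1.63]
[-0.02717631 -0.0013402 ]
```

View pics/w7.png

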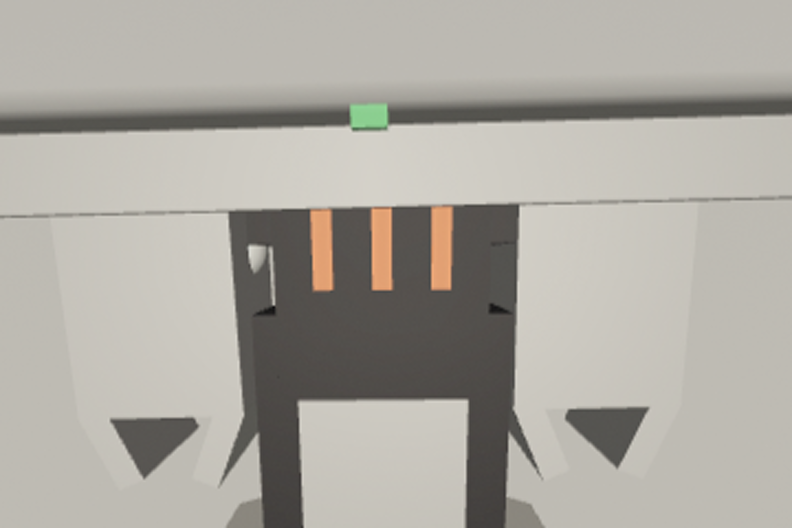

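Call:
play_rows(deltas=[[[-0.5, 0, -3, 0, 0, 0, 40], [0, 0, -3, 0, 0, 0, 40], [0, 0, -2, 0, 0, 0, 40], [0, 0, -1, 0, 0, 0, 40], [0, 0, 0, 0, 0, 0, 40]]])

```text
time_s: 10.8
ee_pos: [0.6498, 0.0209, 0.0171]
eef_rot: [-0.052, 1.567, 3.003]
force: [-18.5, 3.3, 14.1]
grip_width: 0.0534
```

```bash
python3 - <<'E'
from h import *
st();p,r,o=tcp();print(wd(p))
c=cam("wrist","w8.png",(140,0,500,240),2.2)
E
```

```text
t 10.8 p [0.6498 0.0209 0.0171] toolx [-0.004  0.001 -1.   ] tooly [-0.086 -0.996 -0.   ] F [-18.5   3.3  14.1] w 0.0534 q [-0.02  0.72  1.36  0.    1.07  1.63]
[-0.01967341 -0.00138069]
```

View pics/w8.png

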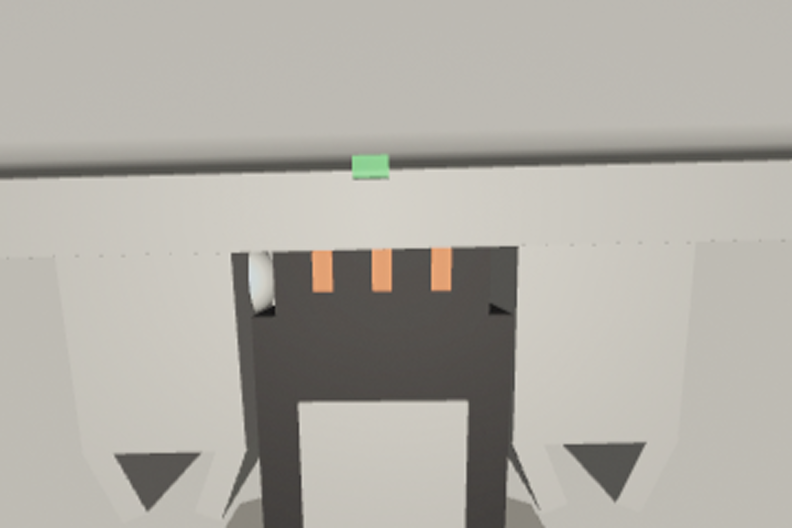

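Call:
play_rows(deltas=[[[0, 0, -1.5, 0, 0, 0, 40], [0, 0, -1.5, 0, 0, 0, 40], [0, 0, 0, 0, 0, 0, 40]]])

```text
time_s: 11.15
ee_pos: [0.651, 0.0208, 0.0168]
eef_rot: [-0.003, 1.562, 3.052]
force: [-33.1, 3.7, 22.3]
grip_width: 0.0537
```

```bash
python3 - <<'E'
from h import *
st();p,r,o=tcp();print(wd(p))
E
```

```text
t 11.15 p [0.651  0.0208 0.0168] toolx [-0.008  0.001 -1.   ] tooly [-0.086 -0.996 -0.   ] F [-33.1   3.7  22.3] w 0.0537 q [-0.02  0.72  1.35  0.    1.08  1.63]
[-0.01843129 -0.00140168]
```

Call:
play_rows(deltas=[[[0, 0, 1, 0, 0, 0, 66], [0, 0, 1, 0, 0, 0, 66], [0, 0, 0, 0, 0, 0, 66], [-20, 0, 0, 0, 0, 0, 66], [-40, 0, 0, 0, 0, 0, 66], [-40, 0, 0, 0, 0, 0, 66], [-40, 0, 0, 0, 0, 0, 66], [-40, 0, 0, 0, 0, 0, 66], [0, 0, 0, 0, 0, 0, 66]]])

```text
time_s: 12.05
ee_pos: [0.6543, 0.02, 0.2028]
eef_rot: [-3.082, 1.561, -0.028]
force: [-0.1, 0.2, 0.4]
grip_width: 0.0661
```

```bash
python3 - <<'E'
from h import *
st()
c=cam("wrist","w9.png"); np.save("w9.npy",c,allow_pickle=True)
to([.395,.147,.19],-.238)
E
```

```text
t 12.05 p [0.6543 0.02   0.2028] toolx [ 0.01 -0.   -1.  ] tooly [-0.087 -0.996 -0.001] F [-0.1  0.2  0.4] w 0.0661 q [-0.03  0.53  1.2  -0.    1.4   1.63]
shift mm (start tool axes) [   7.9 -104.   268.5] rotvec [-1.4201 -0.0045 -0.0034] dist 288.0 deg 81.4
```

View pics/w9.png

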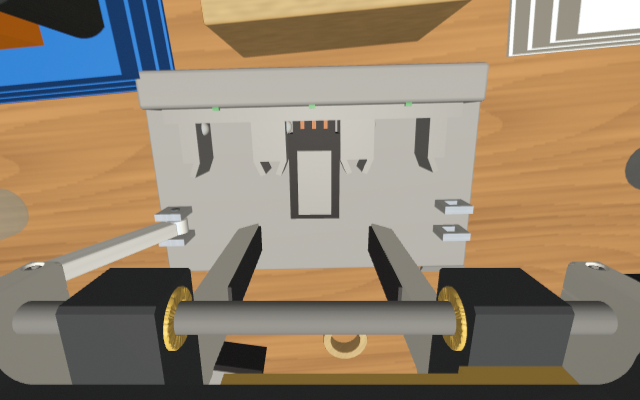

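Call:
play_rows(deltas=[[[1, -14.9, 38.4, 0, -0.005, -0.003, 80], [1, -14.9, 38.4, 0, 0, 0, 80], [1, -14.9, 38.4, 0, 0, 0, 80], [1, -14.9, 38.4, 0, 0, 0, 80], [1, -14.9, 38.4, 0, 0, 0, 80], [1, -14.9, 38.4, 0, 0, 0, 80], [1, -14.9, 38.4, 0, 0, 0, 80], [0, 0, 0, -0.142, 0, 0, 80], [0, 0, 0, -0.142, 0, 0, 80], [0, 0, 0, -0.142, 0, 0, 80]]])

```text
time_s: 13.1
ee_pos: [0.3931, 0.1475, 0.1899]
eef_rot: [-0.818, 1.564, 2.668]
force: [0.9, -0.2, 0.1]
grip_width: 0.0802
```

Call:
play_rows(deltas=[[[0, 0, 0, -0.142, 0, 0, 80], [0, 0, 0, -0.142, 0, 0, 80], [0, 0, 0, -0.142, 0, 0, 80], [0, 0, 0, -0.142, 0, 0, 80], [0, 0, 0, -0.142, 0, 0, 80], [0, 0, 0, -0.142, 0, 0, 80], [0, 0, 0, -0.142, 0, 0, 80], [0, 0, 0, 0, 0, 0, 80]]])

```text
time_s: 13.9
ee_pos: [0.3932, 0.1473, 0.1898]
eef_rot: [-1.768, 1.564, 2.709]
force: [0.3, 0.4, 0.4]
grip_width: 0.0801
```

```bash
python3 - <<'E'
from h import *
st()
c=cam("wrist","w10.png"); np.save("w10.npy",c,allow_pickle=True)
to([.395,.147,.006],-.238)
E
```

```text
t 13.9 p [0.3932 0.1473 0.1898] toolx [-0.006  0.003 -1.   ] tooly [ 0.972 -0.234 -0.007] F [0.3 0.4 0.4] w 0.0801 q [0.27 0.02 1.88 0.   1.24 0.5 ]
shift mm (start tool axes) [184.    2.9   0.2] rotvec [-0.0031 -0.0015  0.0066] dist 184.0 deg 0.4
```

View pics/w10.png

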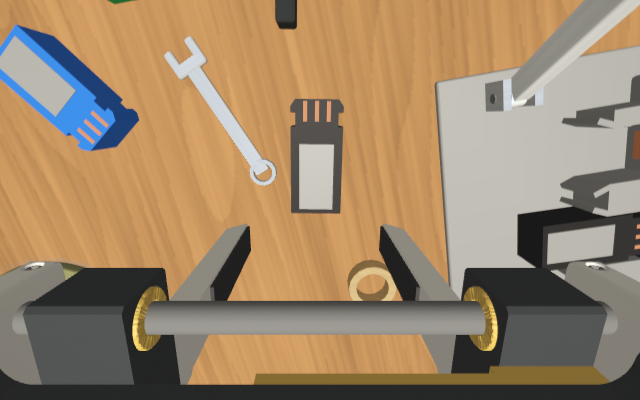

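Call:
play_rows(deltas=[[[45, 1, 0, 0, 0, 0.006, 70], [45, 0, 0, 0, 0, 0, 70], [45, 0, 0, 0, 0, 0, 70], [37, 0, 0, 0, 0, 0, 70], [11, 0, 0, 0, 0, 0, 70], [0, 0, 0, 0, 0, 0, 70], [0, 0, 0, 0, 0, 0, 50], [0, 0, 0, 0, 0, 0, 40], [0, 0, 0, 0, 0, 0, 40], [0, 0, 0, 0, 0, 0, 40]]], grip_force=50)

```text
time_s: 14.95
ee_pos: [0.3952, 0.1479, 0.0093]
eef_rot: [2.512, 1.567, 0.704]
force: [-3.0, 0.3, 8.9]
grip_width: 0.0536
```

Call:
play_rows(deltas=[[[0, 0, 0, 0, 0, 0, 40], [-20, 0, 0, 0, 0, 0, 40], [-40, 0, 0, 0, 0, 0, 40], [-40, 0, 0, 0, 0, 0, 40], [-20, 0, 0, 0, 0, 0, 40], [0, 0, 0, 0, 0, 0, 40]]])

```text
time_s: 15.55
ee_pos: [0.3957, 0.1477, 0.1308]
eef_rot: [2.286, 1.563, 0.477]
force: [0.3, 0.8, -5.0]
grip_width: 0.0541
```

```bash
python3 - <<'E'
from h import *
st()
c=cam("wrist","w11.png")
print(dw(-.105,.092,.13)); to(dw(-.105,.092,.13),YA-np.pi/2)
E
```

```text
t 15.55 p [0.3957 0.1477 0.1308] toolx [ 0.007  0.004 -1.   ] tooly [ 0.972 -0.236  0.006] F [ 0.3  0.8 -5. ] w 0.0541 q [0.27 0.09 1.95 0.   1.09 0.51]
[0.57059895 0.11952706 0.13      ]
shift mm (start tool axes) [ -0.7 177.5 -14.3] rotvec [ 1.3966e+00 -5.0000e-03 -1.0000e-04] dist 178.0 deg 80.0
```

View pics/w11.png

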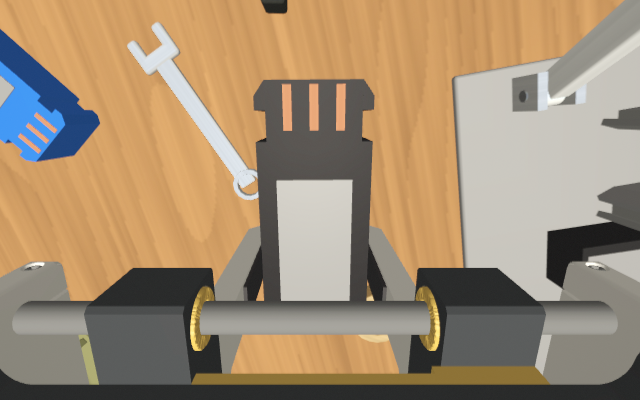

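Call:
play_rows(deltas=[[[0, 0, 0, 0.14, 0, 0, 40], [0, 0, 0, 0.14, 0, 0, 40], [0, 0, 0, 0.14, 0, 0, 40], [0, 0, 0, 0.14, 0, 0, 40], [0, 0, 0, 0.14, 0, 0, 40], [0, 0, 0, 0.14, 0, 0, 40], [0, 0, 0, 0.14, 0, 0, 40], [0, 0, 0, 0.14, 0, 0, 40], [0, 0, 0, 0.14, 0, 0, 40], [0, 0, 0, 0.14, 0, 0, 40]]])

```text
time_s: 16.6
ee_pos: [0.3935, 0.1471, 0.126]
eef_rot: [-0.546, 1.569, 2.522]
force: [0.2, 0.8, -4.7]
grip_width: 0.0539
```

```bash
python3 - <<'E'
from h import *
st()
to(dw(-.105,.092,.13),YA-np.pi/2)
E
```

```text
t 16.6 p [0.3935 0.1471 0.126 ] toolx [-0.002  0.001 -1.   ] tooly [-0.073 -0.997 -0.001] F [ 0.2  0.8 -4.7] w 0.0539 q [0.27 0.1  1.96 0.   1.08 1.91]
shift mm (start tool axes) [  -4.3   14.6 -178.6] rotvec [-0.0093  0.0019  0.0012] dist 179.3 deg 0.5
```

Call:
play_rows(deltas=[[[-1, 3, -35.7, -0.009, 0, 0, 40], [-1, 3, -35.7, 0, 0, 0, 40], [-1, 3, -35.7, 0, 0, 0, 40], [-1, 3, -35.7, 0, 0, 0, 40], [-1, 3, -35.7, 0, 0, 0, 40], [0, 0, 0, 0, 0, 0, 40], [45, 0, 0, 0, 0, 0, 40], [40, 0, 0, 0, 0, 0, 40], [0, 0, 0, 0, 0, 0, 40]]])

```text
time_s: 17.5
ee_pos: [0.5674, 0.1213, 0.0413]
eef_rot: [0.03, 1.56, 3.113]
force: [-0.4, -0.3, -4.1]
grip_width: 0.0534
```

```bash
python3 - <<'E'
from h import *
st();p,r,o=tcp();print(wd(p))
c=cam("wrist","w12.png"); np.save("w12.npy",c,allow_pickle=True)
E
```

```text
t 17.5 p [0.5674 0.1213 0.0413] toolx [-0.011  0.    -1.   ] tooly [-0.058 -0.998  0.   ] F [-0.4 -0.3 -4.1] w 0.0534 q [0.15 0.55 1.57 0.   1.03 1.77]
[-0.10827593  0.09361309]
```

View pics/w12.png

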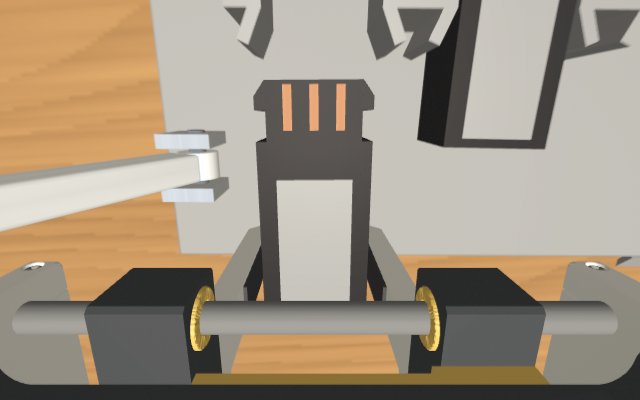

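Call:
play_rows(deltas=[[[10, 2.5, 0, 0.007, 0, 0, 40], [9, 0, 0, 0, 0, 0, 40], [0, 0, 0, 0, 0, 0, 40]]])

```text
time_s: 17.85
ee_pos: [0.5715, 0.1193, 0.0287]
eef_rot: [-1.847, 1.569, 1.23]
force: [-0.0, -0.7, -5.0]
grip_width: 0.0537
```

```bash
python3 - <<'E'
from h import *
st();p,r,o=tcp();print(wd(p))
c=cam("wrist","w13.png",(140,0,500,240),2.2); np.save("w13.npy",c,allow_pickle=True)
E
```

```text
t 17.85 p [0.5715 0.1193 0.0287] toolx [ 0.001  0.002 -1.   ] tooly [-0.065 -0.998 -0.002] F [-0.  -0.7 -5. ] w 0.0537 q [0.14 0.57 1.58 0.   0.99 1.78]
[-0.10413257  0.09184752]
```

View pics/w13.png

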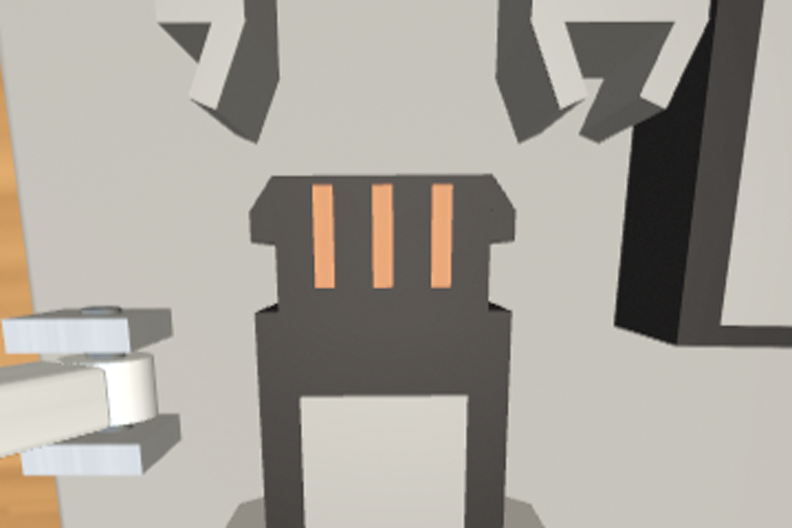

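Call:
play_rows(deltas=[[[6, 2, 0, 0, 0, 0, 40], [3.5, 0, 0, 0, 0, 0, 40], [0, 0, -8, 0, 0, 0, 40], [0, 0, -8, 0, 0, 0, 40], [0, 0, -8, 0, 0, 0, 40], [0, 0, -8, 0, 0, 0, 40], [0, 0, -8, 0, 0, 0, 40], [0, 0, -8, 0, 0, 0, 40], [0, 0, 0, 0, 0, 0, 40]]], grip_force=60)

```text
time_s: 18.8
ee_pos: [0.6204, 0.1142, 0.0194]
eef_rot: [-2.189, 1.568, 0.887]
force: [1.4, -1.1, -2.0]
grip_width: 0.054
```

```bash
python3 - <<'E'
from h import *
st();p,r,o=tcp();print(wd(p))
c=cam("wrist","w14.png",(140,0,500,240),2.2)
E
```

```text
t 18.8 p [0.6204 0.1142 0.0194] toolx [ 0.002  0.002 -1.   ] tooly [-0.065 -0.998 -0.002] F [ 1.4 -1.1 -2. ] w 0.054 q [0.12 0.67 1.43 0.   1.04 1.76]
[-0.05497418  0.08982924]
```

View pics/w14.png

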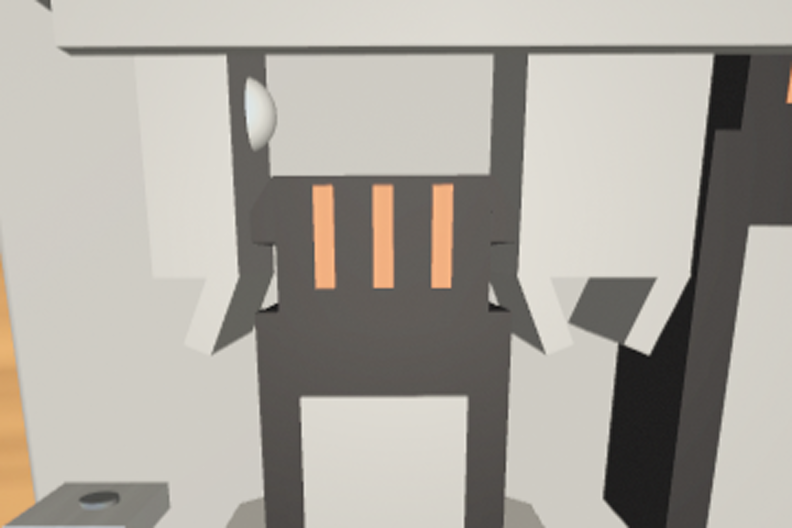

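Call:
play_rows(deltas=[[[0.7, 0, -8, 0, 0, 0, 40], [0, 0, -8, 0, 0, 0, 40], [0, 0, -5, 0, 0, 0, 40], [0, 0, -5, 0, 0, 0, 40], [0, 0, -4, 0, 0, 0, 40], [0, 0, -4, 0, 0, 0, 40], [0, 0, -3, 0, 0, 0, 40], [0, 0, 0, 0, 0, 0, 40]]])

```text
time_s: 19.65
ee_pos: [0.6557, 0.1121, 0.0192]
eef_rot: [-0.95, 1.568, 2.126]
force: [-13.1, -0.7, 9.0]
grip_width: 0.0538
```

```bash
python3 - <<'E'
from h import *
st();p,r,o=tcp();print(wd(p))
c=cam("wrist","w15.png",(140,0,500,240),2.2)
E
```

```text
t 19.65 p [0.6557 0.1121 0.0192] toolx [-0.001  0.002 -1.   ] tooly [-0.065 -0.998 -0.002] F [-13.1  -0.7   9. ] w 0.0538 q [0.11 0.74 1.31 0.   1.09 1.75]
[-0.01959368  0.09002928]
```

View pics/w15.png

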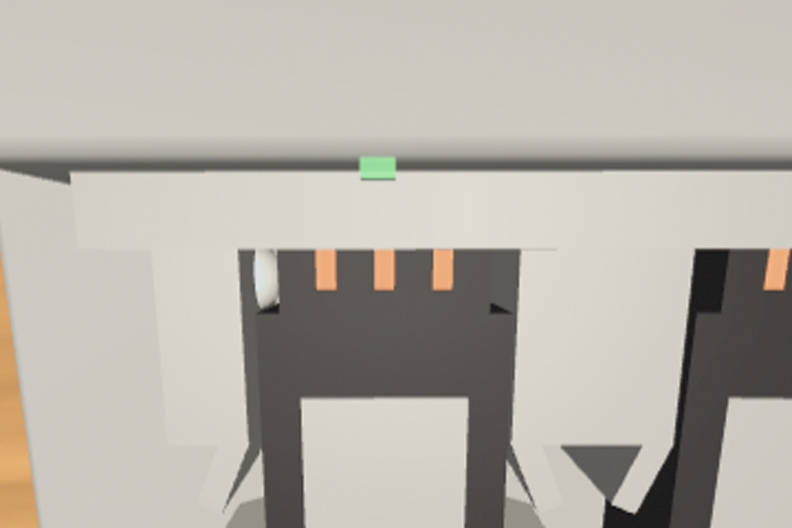

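Nearly identical to the home state of the middle pack. One firm nudge, then release and lift.

Call:
play_rows(deltas=[[[0, 0, -1.5, 0, 0, 0, 40], [0, 0, -1.5, 0, 0, 0, 40], [0, 0, 0, 0, 0, 0, 40]]])

```text
time_s: 20.0
ee_pos: [0.6566, 0.112, 0.0191]
eef_rot: [-0.181, 1.564, 2.896]
force: [-30.5, -1.0, 17.5]
grip_width: 0.0537
```

Call:
play_rows(deltas=[[[0, 0, 1, 0, 0, 0, 66], [0, 0, 1, 0, 0, 0, 66], [0, 0, 0, 0, 0, 0, 66], [-20, 0, 0, 0, 0, 0, 66], [-40, 0, 0, 0, 0, 0, 66], [-40, 0, 0, 0, 0, 0, 66], [-40, 0, 0, 0, 0, 0, 66], [-45, 0, 0, 0, 0, 0, 66], [-45, 0, 0, 0, 0, 0, 66], [0, 0, 0, 0, 0, 0, 66]]])

```text
time_s: 21.0
ee_pos: [0.6589, 0.1115, 0.2563]
eef_rot: [-2.815, 1.558, 0.261]
force: [0.9, -0.3, 0.8]
grip_width: 0.0661
```

```bash
python3 - <<'E'
from h import *
st()
c=cam("wrist","w16.png")
# C mid .460,-.383 yaw 1.503, grasp 30 behind
a=np.array([np.cos(1.503),np.sin(1.503)]); g=np.array([.460,-.383])-.03*a; print(g)
to([*g,.25],1.503-np.pi/2)
E
```

```text
t 21.0 p [0.6589 0.1115 0.2563] toolx [ 0.012  0.003 -1.   ] tooly [-0.065 -0.998 -0.004] F [ 0.9 -0.3  0.8] w 0.0661 q [0.11 0.54 1.07 0.   1.52 1.75]
[ 0.45796767 -0.41293108]
shift mm (start tool axes) [ -0.6 536.3 165.6] rotvec [-1.5682 -0.0081 -0.0031] dist 561.3 deg 89.9
```

View pics/w16.png

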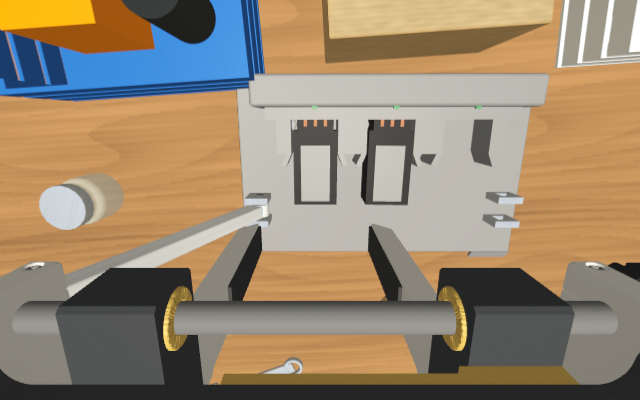

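Call:
play_rows(deltas=[[[0, 45, 13.8, 0, -0.008, -0.003, 66], [0, 45, 13.8, 0, 0, 0, 66], [0, 45, 13.8, 0, 0, 0, 66], [0, 45, 13.8, 0, 0, 0, 66], [0, 45, 13.8, 0, 0, 0, 66], [0, 45, 13.8, 0, 0, 0, 70], [0, 45, 13.8, 0, 0, 0, 70], [0, 45, 13.8, 0, 0, 0, 70], [0, 45, 13.8, 0, 0, 0, 70], [0, 45, 13.8, 0, 0, 0, 70]]])

```text
time_s: 22.05
ee_pos: [0.4889, -0.3303, 0.2463]
eef_rot: [-0.623, 1.561, 2.453]
force: [0.5, 0.5, 0.5]
grip_width: 0.07
```

Call:
play_rows(deltas=[[[0, 43, 13.8, 0, 0, 0, 70], [0, 43, 13.8, 0, 0, 0, 70], [0, 0, 0, -0.142, 0, 0, 70], [0, 0, 0, -0.142, 0, 0, 70], [0, 0, 0, -0.142, 0, 0, 70], [0, 0, 0, -0.142, 0, 0, 70], [0, 0, 0, -0.142, 0, 0, 70], [0, 0, 0, -0.142, 0, 0, 70], [0, 0, 0, -0.142, 0, 0, 70], [0, 0, 0, -0.142, 0, 0, 70]]])

```text
time_s: 23.05
ee_pos: [0.4568, -0.4126, 0.2458]
eef_rot: [-1.785, 1.56, 2.433]
force: [-0.2, 0.1, 0.4]
grip_width: 0.0702
```

Call:
play_rows(deltas=[[[0, 0, 0, -0.142, 0, 0, 70], [0, 0, 0, -0.142, 0, 0, 70], [0, 0, 0, -0.145, 0, 0, 70], [45, 0, 0, 0, 0, 0, 70], [0, 0, 0, 0, 0, 0, 70]]])

```text
time_s: 23.55
ee_pos: [0.455, -0.4108, 0.1961]
eef_rot: [-2.244, 1.552, 2.397]
force: [0.0, 0.2, -0.7]
grip_width: 0.07
```

```bash
python3 - <<'E'
from h import *
st()
c=cam("wrist","w17.png"); np.save("w17.npy",c,allow_pickle=True)
to([.458,-.413,.008],1.503-np.pi/2)
E
```

```text
t 23.55 p [ 0.455  -0.4108  0.1961] toolx [-0.014  0.012 -1.   ] tooly [ 0.997 -0.071 -0.014] F [ 0.   0.2 -0.7] w 0.07 q [-0.79  0.46  1.32 -0.    1.38 -0.72]
shift mm (start tool axes) [191.4   4.6   3. ] rotvec [-0.0038 -0.0092  0.0117] dist 191.5 deg 0.9
```

View pics/w17.png

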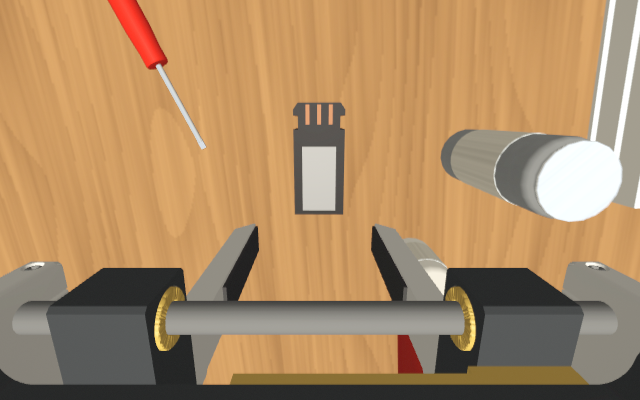

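Call:
play_rows(deltas=[[[0, 3, 1, 0, -0.009, 0.012, 70], [45, 1, 0, 0, 0, 0, 70], [45, 0, 0, 0, 0, 0, 70], [45, 0, 0, 0, 0, 0, 70], [42, 0, 0, 0, 0, 0, 70], [11, 0, 0, 0, 0, 0, 70], [0, 0, 0, 0, 0, 0, 70], [0, 0, 0, 0, 0, 0, 50], [0, 0, 0, 0, 0, 0, 40], [0, 0, 0, 0, 0, 0, 40]]], grip_force=50)

```text
time_s: 24.6
ee_pos: [0.4619, -0.4156, 0.0168]
eef_rot: [0.808, 1.561, -0.833]
force: [-4.1, -0.0, 8.6]
grip_width: 0.0542
```

Call:
play_rows(deltas=[[[0, 0, 0, 0, 0, 0, 40], [0, 0, 0, 0, 0, 0, 40], [-20, 0, 0, 0, 0, 0, 40], [-40, 0, 0, 0, 0, 0, 40], [-40, 0, 0, 0, 0, 0, 40], [-40, 0, 0, 0, 0, 0, 40], [0, 0, 0, 0, 0, 0, 40]]])

```text
time_s: 25.3
ee_pos: [0.4625, -0.4154, 0.1613]
eef_rot: [0.878, 1.554, -0.764]
force: [0.3, -1.0, -5.0]
grip_width: 0.0537
```

```bash
python3 - <<'E'
from h import *
st()
c=cam("wrist","w18.png")
to(dw(-.105,-.093,.13),YA-np.pi/2)
E
```

```text
t 25.3 p [ 0.4625 -0.4154  0.1613] toolx [ 0.012 -0.012 -1.   ] tooly [ 0.997 -0.071  0.013] F [ 0.3 -1.  -5. ] w 0.0537 q [-0.79  0.49  1.37  0.    1.27 -0.72]
shift mm (start tool axes) [  25.4   71.9 -355.7] rotvec [ 1.5638e+00 -1.3000e-03 -1.3300e-02] dist 363.8 deg 89.6
```

View pics/w18.png

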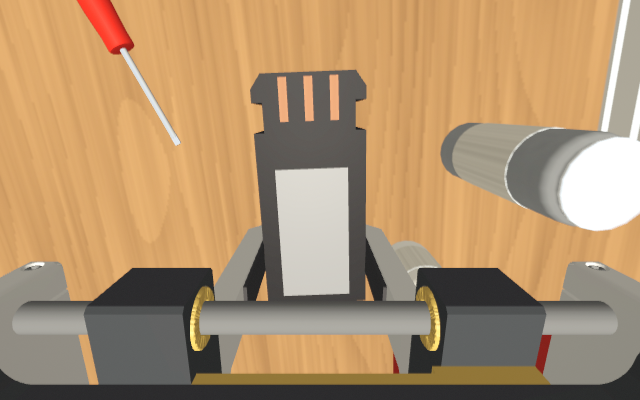

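Call:
play_rows(deltas=[[[0, 9, -44, 0, 0, -0.013, 40], [0, 9, -44, 0, 0, 0, 40], [0, 9, -44, 0, 0, 0, 40], [0, 9, -44, 0, 0, 0, 40], [0, 9, -44, 0, 0, 0, 40], [0, 9, -44, 0, 0, 0, 40], [0, 9, -44, 0, 0, 0, 40], [0, 9, -44, 0, 0, 0, 40], [0, 0, 0, 0.142, 0, 0, 40], [0, 0, 0, 0.142, 0, 0, 40]]])

```text
time_s: 26.35
ee_pos: [0.557, -0.0663, 0.1506]
eef_rot: [-0.962, 1.559, -2.89]
force: [-0.1, -0.1, -4.8]
grip_width: 0.0541
```

Call:
play_rows(deltas=[[[0, 0, 0, 0.142, 0, 0, 40], [0, 0, 0, 0.142, 0, 0, 40], [0, 0, 0, 0.142, 0, 0, 40], [0, 0, 0, 0.142, 0, 0, 40], [0, 0, 0, 0.142, 0, 0, 40], [0, 0, 0, 0.142, 0, 0, 40], [0, 0, 0, 0.142, 0, 0, 40], [0, 0, 0, 0.142, 0, 0, 40], [0, 0, 0, 0.142, 0, 0, 40], [0, 0, 0, 0, 0, 0, 40]]])

```text
time_s: 27.35
ee_pos: [0.5568, -0.0677, 0.1508]
eef_rot: [0.308, 1.559, -2.898]
force: [0.4, -0.1, -5.0]
grip_width: 0.054
```

```bash
python3 - <<'E'
from h import *
st()
c=cam("wrist","w19.png")
to(dw(-.105,-.093,.06),YA-np.pi/2)
E
```

```text
t 27.35 p [ 0.5568 -0.0677  0.1508] toolx [-0.011 -0.003 -1.   ] tooly [-0.065 -0.998  0.003] F [ 0.4 -0.1 -5. ] w 0.054 q [-0.18  0.38  1.55 -0.    1.23  1.45]
shift mm (start tool axes) [91.  -3.1 -2.7] rotvec [ 0.0048  0.0104 -0.0035] dist 91.1 deg 0.7
```

View pics/w19.png

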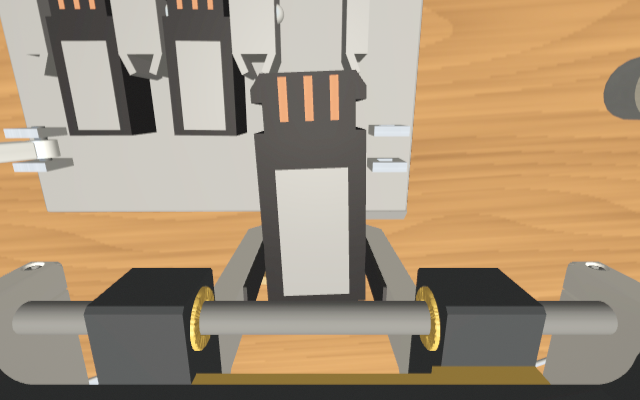

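Call:
play_rows(deltas=[[[0, 0, 0, 0.035, 0.01, -0.003, 40], [40, -1, -2, 0, 0, 0, 40], [40, 0, -2, 0, 0, 0, 40], [30, 0, 0, 0, 0, 0, 40], [5, 0, 0, 0, 0, 0, 40], [0, 0, 0, 0, 0, 0, 40]]])

```text
time_s: 28.0
ee_pos: [0.5616, -0.0674, 0.0371]
eef_rot: [2.101, 1.57, -1.136]
force: [0.1, 0.1, -5.0]
grip_width: 0.0539
```

```bash
python3 - <<'E'
from h import *
st();p,r,o=tcp();print(wd(p))
c=cam("wrist","w20.png",(140,0,500,240),2.2)
E
```

```text
t 28.0 p [ 0.5616 -0.0674  0.0371] toolx [ 0.    -0.001 -1.   ] tooly [-0.095 -0.996  0.001] F [ 0.1  0.1 -5. ] w 0.0539 q [-0.18  0.53  1.63 -0.    0.99  1.48]
[-0.10206208 -0.09509449]
```

View pics/w20.png

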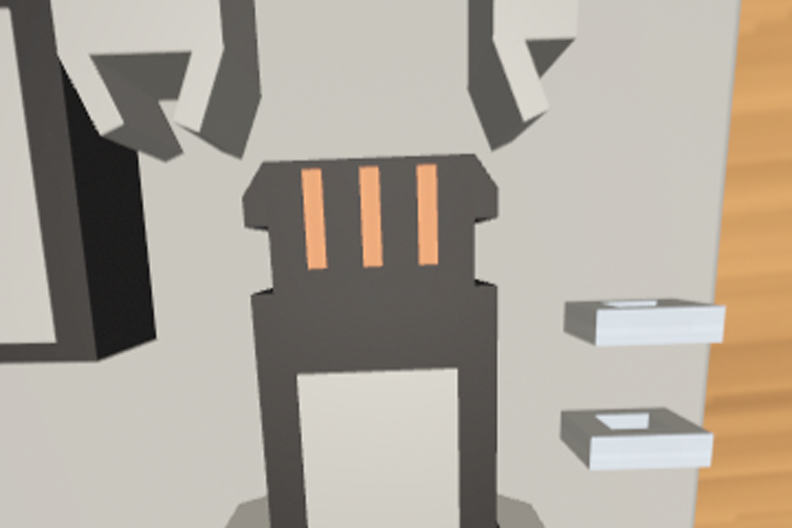

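Call:
play_rows(deltas=[[[5, 0, 0, 0, 0, 0, 40], [4, 0, 0, 0, 0, 0, 40], [1.5, 0, 0, 0, 0, 0, 40], [0, 0, 0, 0, 0, 0, 60], [0, 0, 0, 0, 0, 0, 62], [0, 0, 0, 0, 0, 0, 62], [4, 0, 0, 0, 0, 0, 62], [4, 0, 0, 0, 0, 0, 62], [0, 0, 0, 0, 0, 0, 62]]], grip_force=60)

```text
time_s: 28.95
ee_pos: [0.5616, -0.0674, 0.0182]
eef_rot: [2.408, 1.569, -0.831]
force: [0.1, 0.1, 0.3]
grip_width: 0.0618
```

```bash
python3 - <<'E'
from h import *
st();p,r,o=tcp();print(wd(p))
c=cam("wrist","w21.png",(140,0,500,240),2.2)
E
```

```text
t 28.95 p [ 0.5616 -0.0674  0.0182] toolx [ 0.001 -0.001 -1.   ] tooly [-0.097 -0.995  0.001] F [0.1 0.1 0.3] w 0.0618 q [-0.18  0.55  1.64 -0.    0.95  1.48]
[-0.10205484 -0.09516664]
```

View pics/w21.png

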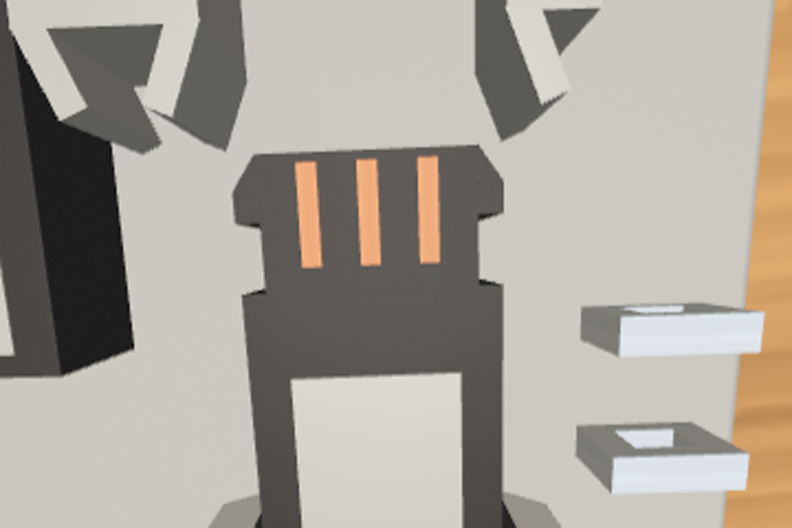

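Call:
play_rows(deltas=[[[0, 0, 0, -0.033, 0, 0, 62], [0, 0, 0, 0, 0, 0, 62], [0, 0, 0, 0, 0, 0, 40], [0, 0, 0, 0, 0, 0, 40], [0, 0, 0, 0, 0, 0, 40], [0, -2.3, 0, 0, 0, 0, 40], [0, 0, -8, 0, 0, 0, 40], [0, 0, 0, 0, 0, 0, 40]]])

```text
time_s: 29.8
ee_pos: [0.5707, -0.0656, 0.019]
eef_rot: [2.786, 1.568, -0.42]
force: [2.5, 0.2, -0.2]
grip_width: 0.0533
```

```bash
python3 - <<'E'
from h import *
st();p,r,o=tcp();print(wd(p))
c=cam("wrist","w22.png",(140,0,500,240),2.2)
E
```

```text
t 29.8 p [ 0.5707 -0.0656  0.019 ] toolx [ 0.003 -0.001 -1.   ] tooly [-0.064 -0.998  0.001] F [ 2.5  0.2 -0.2] w 0.0533 q [-0.18  0.57  1.61 -0.    0.96  1.46]
[-0.09307722 -0.0927217 ]
```

View pics/w22.png

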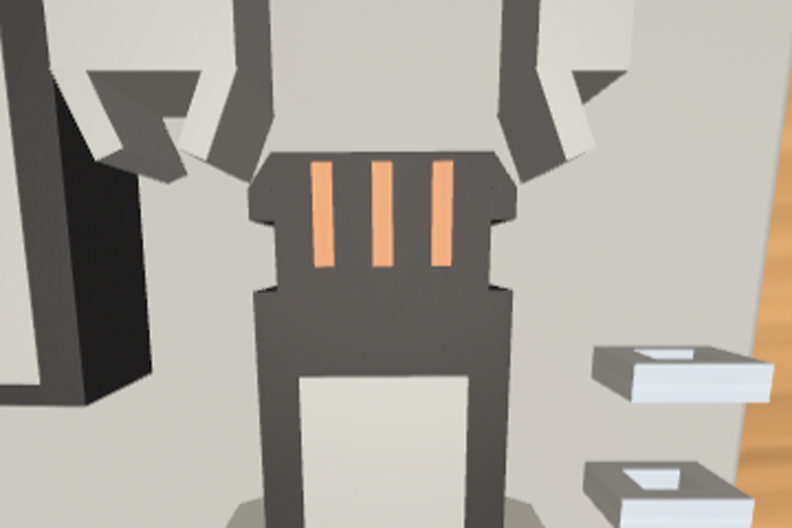

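Call:
play_rows(deltas=[[[0, 0, -8, 0, 0, 0, 40], [0, 0, -8, 0, 0, 0, 40], [0, 0, -8, 0, 0, 0, 40], [0, 0, -8, 0, 0, 0, 40], [0, 0, -8, 0, 0, 0, 40], [0, 0, -6, 0, 0, 0, 40], [0, 0, -5, 0, 0, 0, 40], [0, 0, -5, 0, 0, 0, 40], [0, 0, 0, 0, 0, 0, 40]]])

```text
time_s: 30.75
ee_pos: [0.6265, -0.0696, 0.019]
eef_rot: [2.611, 1.568, -0.596]
force: [-0.6, -2.4, 1.4]
grip_width: 0.0535
```

```bash
python3 - <<'E'
from h import *
st();p,r,o=tcp();print(wd(p))
c=cam("wrist","w23.png",(140,0,500,240),2.2)
E
```

```text
t 30.75 p [ 0.6265 -0.0696  0.019 ] toolx [ 0.002 -0.002 -1.   ] tooly [-0.065 -0.998  0.001] F [-0.6 -2.4  1.4] w 0.0535 q [-0.17  0.67  1.43 -0.    1.03  1.47]
[-0.03711435 -0.09319697]
```

View pics/w23.png

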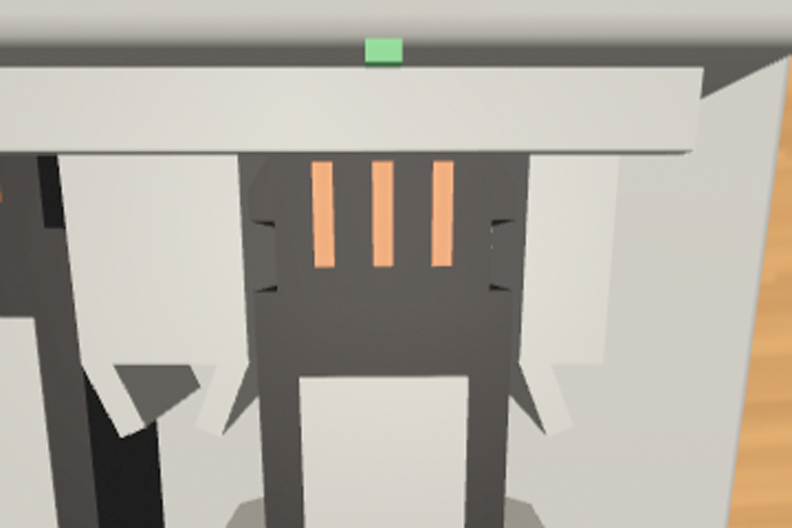

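Ball not yet met or just being met; 13 mm to go.

Call:
play_rows(deltas=[[[0, 0, -4, 0, 0, 0, 40], [0, 0, -4, 0, 0, 0, 40], [0, 0, -3, 0, 0, 0, 40], [0, 0, -3, 0, 0, 0, 40], [0, 0, -1, 0, 0, 0, 40], [0, 0, 0, 0, 0, 0, 40]]])

```text
time_s: 31.4
ee_pos: [0.6395, -0.0701, 0.019]
eef_rot: [0.436, 1.569, -2.77]
force: [-17.4, 0.7, 9.5]
grip_width: 0.0537
```

```bash
python3 - <<'E'
from h import *
st();p,r,o=tcp();print(wd(p))
c=cam("wrist","w24.png",(140,0,500,240),2.2)
E
```

```text
t 31.4 p [ 0.6395 -0.0701  0.019 ] toolx [-0.002 -0.001 -1.   ] tooly [-0.064 -0.998  0.001] F [-17.4   0.7   9.5] w 0.0537 q [-0.17  0.7   1.38 -0.    1.06  1.47]
[-0.02406138 -0.09287434]
```

View pics/w24.png

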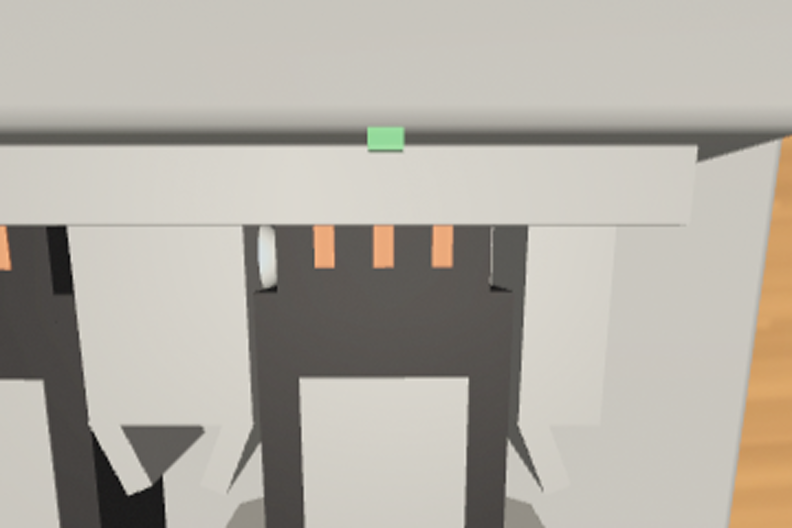

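Call:
play_rows(deltas=[[[0, 0, -1.5, 0, 0, 0, 40], [0, 0, -1.5, 0, 0, 0, 40], [0, 0, 0, 0, 0, 0, 40], [0, 0, 1, 0, 0, 0, 64], [0, 0, 1, 0, 0, 0, 64], [0, 0, 0, 0, 0, 0, 64], [-20, 0, 0, 0, 0, 0, 64], [-40, 0, 0, 0, 0, 0, 64], [-40, 0, 0, 0, 0, 0, 64], [-40, 0, 0, 0, 0, 0, 64]]])

```text
time_s: 32.45
ee_pos: [0.6417, -0.0701, 0.1607]
eef_rot: [2.736, 1.568, -0.47]
force: [0.1, -0.6, 0.3]
grip_width: 0.0639
```

Call:
play_rows(deltas=[[[-45, 0, 5, 0, 0, 0, 64], [-45, 0, 30, 0, 0, 0, 64], [-40, 0, 30, 0, 0, 0, 64], [-40, 0, 30, 0, 0, 0, 64], [-30, 0, 30, 0, 0, 0, 64], [0, 0, 0, 0, 0, 0, 64]]])

```text
time_s: 33.05
ee_pos: [0.5177, -0.0619, 0.3611]
eef_rot: [2.951, 1.559, -0.255]
force: [0.4, 0.6, 0.4]
grip_width: 0.0639
```

```bash
python3 - <<'E'
from h import *
st()
c=cam("wrist","w25.png"); np.save("w25.npy",c,allow_pickle=True)
t=cam("top","t25.png",(180,90,400,240),3.6); s=cam("scene","s25.png",(300,200,500,340),4)
for th in (1.9,2.0,2.1,2.2):
    P=dw(-.064,.167-.332*np.cos(th),.027+.332*np.sin(th)); print(th,P.round(3),"top",pj(t,P).round(1),"scene",pj(s,P).round(1),"wrist",pj(c,P).round(1))
E
```

```text
t 33.05 p [ 0.5177 -0.0619  0.3611] toolx [ 0.011 -0.003 -1.   ] tooly [-0.064 -0.998  0.002] F [0.4 0.6 0.4] w 0.0639 q [-0.19  0.16  1.34 -0.    1.63  1.45]
1.9 [0.623 0.299 0.341] top [217.9 122.7] scene [395.  234.4] wrist [-281.   101.6]
2.0 [0.625 0.33  0.329] top [209.1 123.4] scene [405.7 244.5] wrist [-293.4  102.6]
2.1 [0.627 0.359 0.314] top [201.1 124.4] scene [415.8 255.3] wrist [-294.1  103.7]
2.2 [0.629 0.387 0.295] top [194.2 125.6] scene [425.  266.5] wrist [-285.3  104.8]
```

View pics/w25.png

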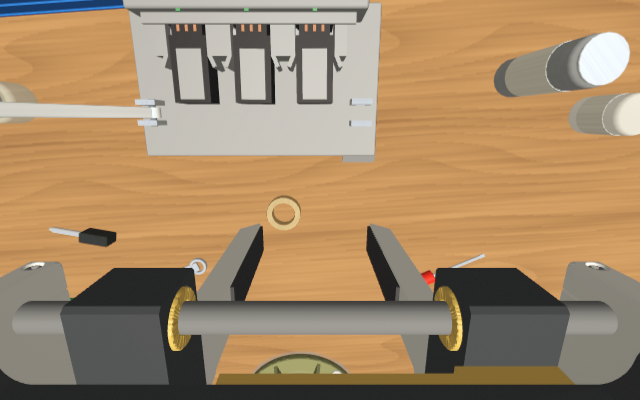

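View pics/t25.png

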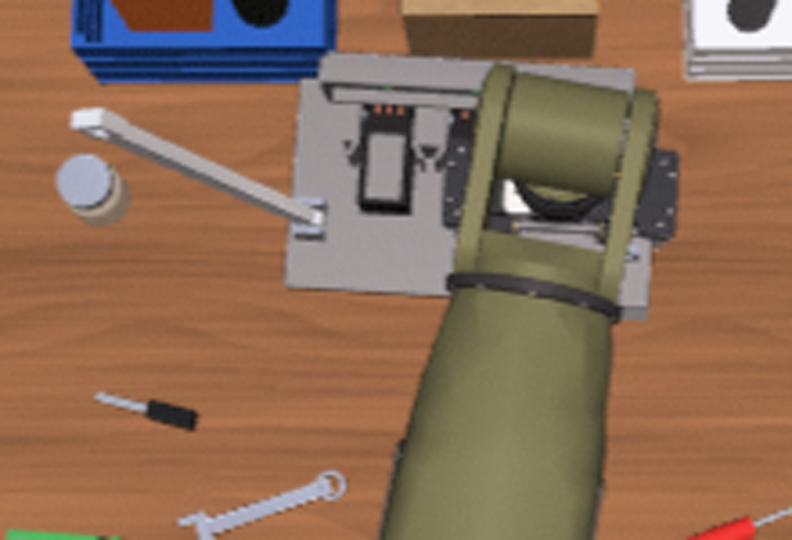

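View pics/s25.png

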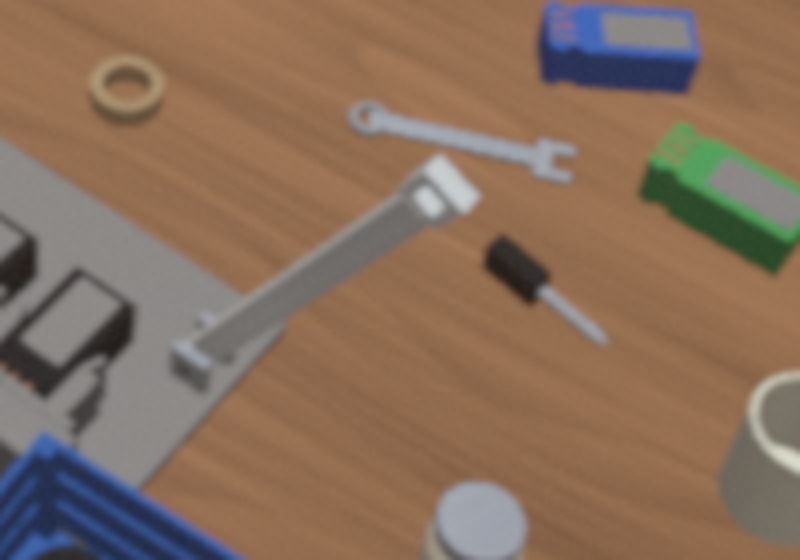

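```bash
python3 - <<'E'
from h import *
print(dw(-.064,.305,.274))
to(dw(-.064,.15,.274),YA)
E
```

```text
[0.6251377  0.32946878 0.274     ]
shift mm (start tool axes) [  80.5 -242.6  -80.7] rotvec [-1.571e+00 -3.000e-04 -1.800e-03] dist 268.0 deg 90.0
```

Call:
play_rows(deltas=[[[13.4, -40.4, -13.5, 0, 0, 0, 50], [13.4, -40.4, -13.5, 0, 0, 0, 50], [13.4, -40.4, -13.5, 0, 0, 0, 50], [13.4, -40.4, -13.5, 0, 0, 0, 50], [13.4, -40.4, -13.5, 0, 0, 0, 50], [13.4, -40.4, -13.5, 0, 0, 0, 50], [0, 0, 0, -0.143, 0, 0, 50], [0, 0, 0, -0.143, 0, 0, 50], [0, 0, 0, -0.143, 0, 0, 50], [0, 0, 0, -0.143, 0, 0, 50]]])

```text
time_s: 34.2
ee_pos: [0.6155, 0.1749, 0.2722]
eef_rot: [0.369, 1.568, -2.258]
force: [0.1, 0.1, 0.5]
grip_width: 0.05
```

Call:
play_rows(deltas=[[[0, 0, 0, -0.143, 0, 0, 50], [0, 0, 0, -0.143, 0, 0, 50], [0, 0, 0, -0.143, 0, 0, 50], [0, 0, 0, -0.143, 0, 0, 50], [0, 0, 0, -0.143, 0, 0, 50], [0, 0, 0, -0.143, 0, 0, 50], [0, 0, 0, -0.143, 0, 0, 50], [0, 0, 0, 0, 0, 0, 50]]])

```text
time_s: 35.0
ee_pos: [0.6155, 0.1747, 0.2726]
eef_rot: [-0.512, 1.569, -2.142]
force: [0.1, -0.2, -0.8]
grip_width: 0.0502
```

```bash
python3 - <<'E'
from h import *
st();p,r,o=tcp();print(wd(p))
c=cam("wrist","w26.png"); np.save("w26.npy",c,allow_pickle=True)
s=cam("scene","s26.png",(200,100,500,340),2.6)
to(dw(-.064,.305,.274),YA)
E
```

```text
t 35.0 p [0.6155 0.1747 0.2726] toolx [-0.001 -0.002 -1.   ] tooly [ 0.998 -0.059 -0.001] F [ 0.1 -0.2 -0.8] w 0.0502 q [ 0.22  0.47  1.13 -0.    1.54  0.28]
[-0.06372847  0.14995505]
shift mm (start tool axes) [  -0.9   -0.6 -155.1] rotvec [-0.0023  0.0016  0.0001] dist 155.1 deg 0.2
```

View pics/w26.png

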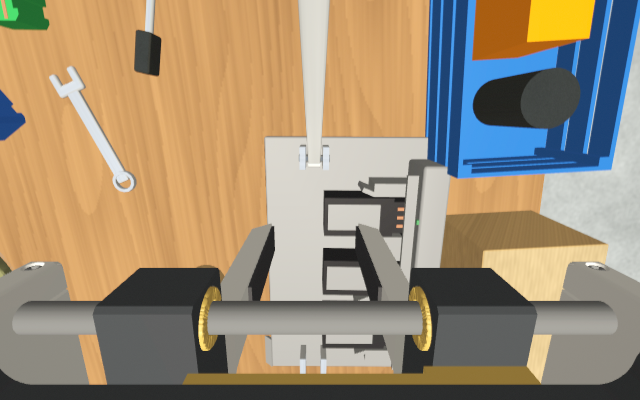

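View pics/s26.png

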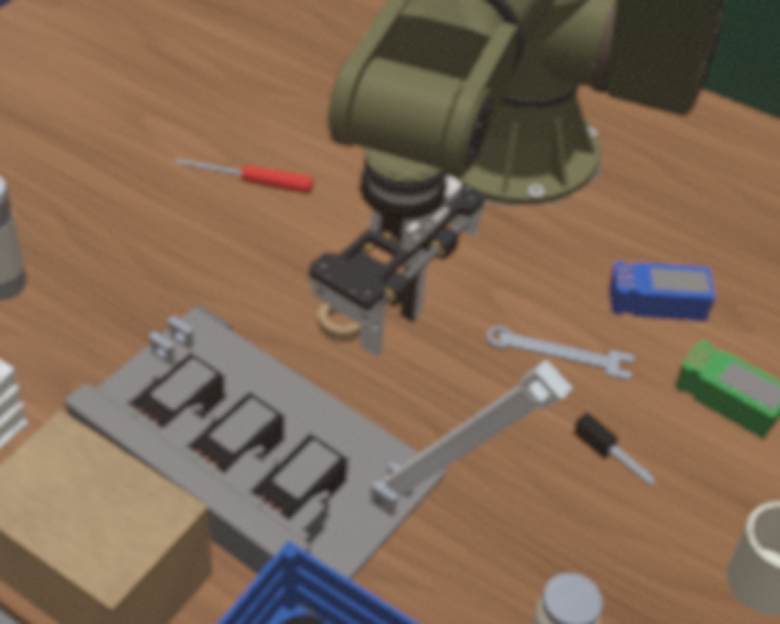

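Call:
play_rows(deltas=[[[0, 0, -31, 0, 0, 0, 50], [0, 0, -31, 0, 0, 0, 50], [0, 0, -31, 0, 0, 0, 50], [0, 0, -31, 0, 0, 0, 50], [0, 0, -31, 0, 0, 0, 50], [0, 0, 0, 0, 0, 0, 50]]])

```text
time_s: 35.7
ee_pos: [0.6243, 0.3327, 0.2729]
eef_rot: [0.054, 1.569, -1.58]
force: [0.1, 0.2, 0.3]
grip_width: 0.0502
```

```bash
python3 - <<'E'
from h import *
st();p,r,o=tcp();print(wd(p))
c=cam("wrist","w27.png")
s=cam("scene","s27.png",(280,150,480,320),3.8)
E
```

```text
t 35.7 p [0.6243 0.3327 0.2729] toolx [-0.    -0.002 -1.   ] tooly [ 0.998 -0.063  0.   ] F [0.1 0.2 0.3] w 0.0502 q [ 0.44  0.65  0.86 -0.    1.63  0.5 ]
[-0.06509199  0.3081625 ]
```

View pics/w27.png

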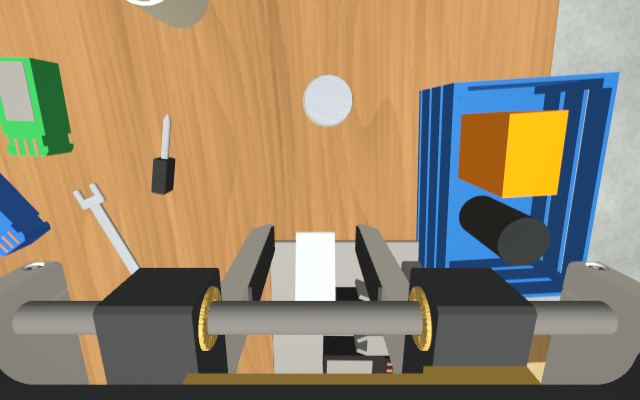

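View pics/s27.png

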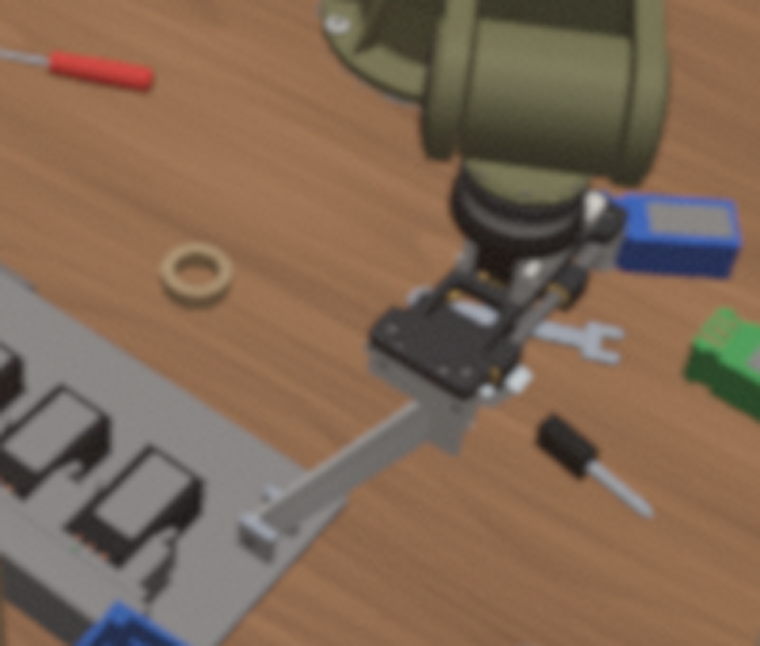

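```bash
python3 - <<'E'
import numpy as np
th=np.concatenate([np.linspace(2.06,0.3,16)]); y=-.3*np.cos(th); z=.3*np.sin(th)
for i in range(15): print(round(th[i+1],3),"dx",round(-(z[i+1]-z[i])*1000,1),"dz",round(-(y[i+1]-y[i])*1000,1))
E
```

```text
1.943 dx -14.7 dz 32.0
1.825 dx -10.8 dz 33.5
1.708 dx -6.8 dz 34.5
1.591 dx -2.8 dz 35.1
1.473 dx 1.4 dz 35.2
1.356 dx 5.5 dz 34.8
1.239 dx 9.5 dz 33.9
1.121 dx 13.4 dz 32.5
1.004 dx 17.1 dz 30.7
0.887 dx 20.6 dz 28.5
0.769 dx 23.8 dz 25.9
0.652 dx 26.7 dz 22.9
0.535 dx 29.2 dz 19.7
0.417 dx 31.3 dz 16.1
0.3 dx 32.9 dz 12.3
```

Call:
play_rows(deltas=[[[0, 0, 0, 0, 0, 0, 10], [0, 0, 0, 0, 0, 0, 10], [0, 0, 0, 0, 0, 0, 10], [0, 0, 0, 0, 0, 0, 10], [0, 0, 0, 0, 0, 0, 10]]], grip_force=15)

```text
time_s: 36.3
ee_pos: [0.624, 0.3292, 0.2749]
eef_rot: [-0.401, 1.569, -2.033]
force: [0.7, -0.9, 1.6]
grip_width: 0.0161
```

Call:
play_rows(deltas=[[[-14.7, 0, 32, 0, 0, 0, 10], [-10.8, 0, 33.5, 0, 0, 0, 10], [-6.8, 0, 34.5, 0, 0, 0, 10], [-2.8, 0, 35, 0, 0, 0, 10], [1.4, 0, 35.2, 0, 0, 0, 10], [5.5, 0, 34.8, 0, 0, 0, 10], [9.5, 0, 33.9, 0, 0, 0, 10], [13.4, 0, 32.5, 0, 0, 0, 10], [17, 0, 30.7, 0, 0, 0, 10], [20.6, 0, 28.5, 0, 0, 0, 10]]])

```text
time_s: 37.3
ee_pos: [0.603, -0.0027, 0.2441]
eef_rot: [0.39, 1.569, -1.244]
force: [-11.8, -5.3, 9.3]
grip_width: 0.0157
```

```bash
python3 - <<'E'
from h import *
st();p,r,o=tcp();d=wd(p);print(d, "r",np.hypot(d[1]-.167,p[2]+.019-.027),"th",np.arctan2(p[2]+.019-.027,.167-d[1]))
s=cam("scene","s28.png",(180,100,480,320),2.6)
E
```

```text
t 37.3 p [ 0.603  -0.0027  0.2441] toolx [ 0.001 -0.002 -1.   ] tooly [ 0.998 -0.063  0.001] F [-11.8  -5.3   9.3] w 0.0157 q [-0.06  0.39  1.3  -0.    1.44 -0.  ]
[-0.0648672  -0.02789355] r 0.3061861647029693 th 0.8808188799322985
```

View pics/s28.png

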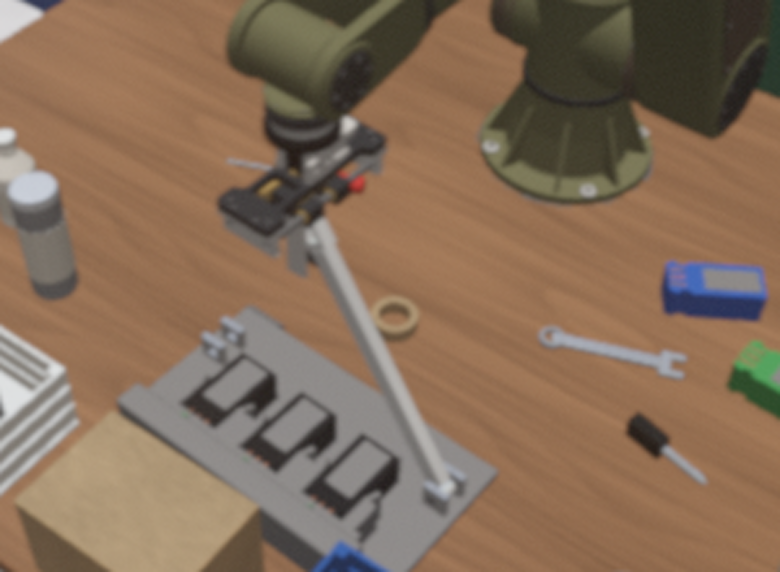

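Call:
play_rows(deltas=[[[23.8, -1, 25.9, 0, 0, 0, 10], [26.7, 0, 22.9, 0, 0, 0, 10], [29, 0, 19.7, 0, 0, 0, 10], [31, 0, 16.1, 0, 0, 0, 10], [33, 0, 12.3, 0, 0, 0, 10], [0, 0, 0, 0, 0, 0, 10]]])

```text
time_s: 37.95
ee_pos: [0.5966, -0.1011, 0.0964]
eef_rot: [-0.145, 1.567, -1.781]
force: [-5.3, -11.7, 2.0]
grip_width: 0.0156
```

```bash
python3 - <<'E'
from h import *
st();p,r,o=tcp();d=wd(p);print(d, "r",np.hypot(d[1]-.167,p[2]+.019-.027),"th",np.arctan2(p[2]+.019-.027,.167-d[1]))
E
```

```text
t 37.95 p [ 0.5966 -0.1011  0.0964] toolx [-0.001 -0.003 -1.   ] tooly [ 0.998 -0.065 -0.001] F [ -5.3 -11.7   2. ] w 0.0156 q [-0.23  0.53  1.47 -0.    1.15 -0.16]
[-0.06496288 -0.12654834] r 0.3065832072261833 th 0.29264765874391
```

Call:
play_rows(deltas=[[[0, 0, 0, 0, 0, 0, 30], [0, 0, 0, 0, 0, 0, 36], [0, 0, 0, 0, 0, 0, 36], [-30, 0, 0, 0, 0, 0, 36], [-30, 0, 0, 0, 0, 0, 36], [-10, -2, 5, 0, 0, 0, 0], [0, 0, 0, 0, 0, 0, 0], [0, 0, 0, 0, 0, 0, 0], [0, 0, 0, 0, 0, 0, 0], [0, 0, 0, 0, 0, 0, 0]]])

```text
time_s: 38.95
ee_pos: [0.5963, -0.1026, 0.1685]
eef_rot: [1.239, 1.566, -0.393]
force: [10.1, -3.5, 1.8]
grip_width: 0.0159
```

```bash
python3 - <<'E'
from h import *
st();p,r,o=tcp();d=wd(p);print(d)
to(dw(-.067,-.134,.13),YA)
s=cam("scene","s29.png",(180,100,480,320),2.6)
c=cam("wrist","w29.png")
E
```

```text
t 38.95 p [ 0.5963 -0.1026  0.1685] toolx [ 0.004 -0.002 -1.   ] tooly [ 0.998 -0.062  0.004] F [10.1 -3.5  1.8] w 0.0159 q [-0.23  0.45  1.4  -0.    1.28 -0.17]
[-0.06510645 -0.12802697]
shift mm (start tool axes) [38.5 -2.1  5.9] rotvec [ 0.0019  0.0015 -0.0045] dist 39.0 deg 0.3
```

View pics/s29.png

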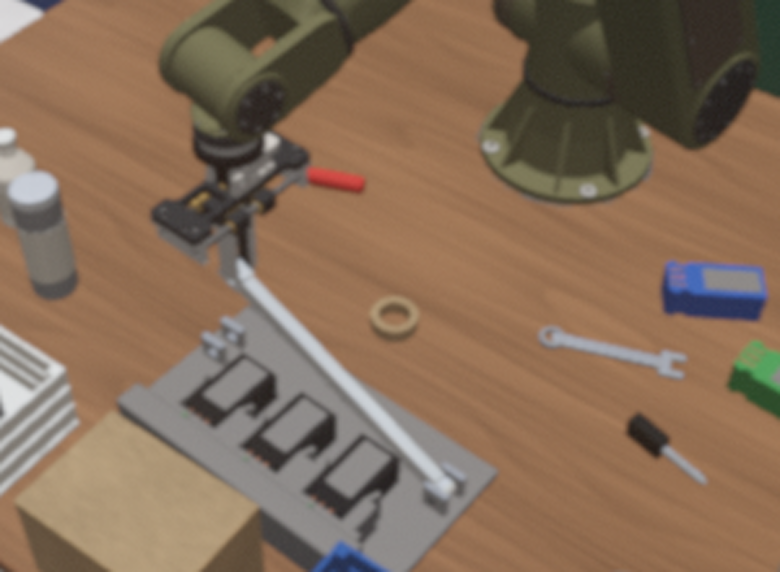

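View pics/w29.png

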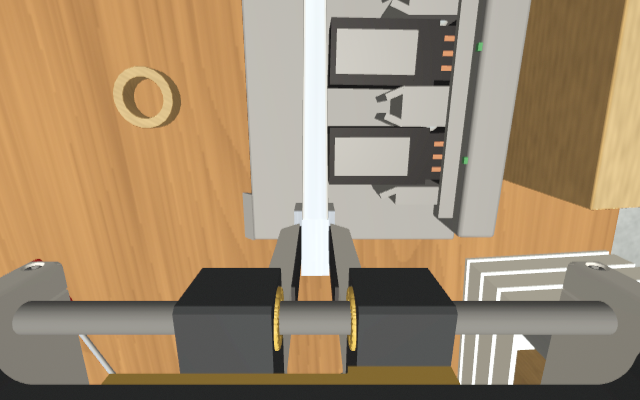

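Call:
play_rows(deltas=[[[0, 0, 0, 0, 0, 0, 60], [0, 0, 0, 0, 0, 0, 60], [0, 0, 0, 0, 0, 0, 60], [0, 0, 0, 0, 0, 0, 60], [-35, 0, 0, 0, 0, 0, 60], [-40, 0, 0, 0, 0, 0, 60], [0, 0, 0, 0, 0, 0, 60]]])

```text
time_s: 39.75
ee_pos: [0.5966, -0.1025, 0.2499]
eef_rot: [1.334, 1.561, -0.299]
force: [0.0, -0.1, -0.9]
grip_width: 0.0605
```

```bash
python3 - <<'E'
from h import *
st();p,r,o=tcp();d=wd(p);print(d)
s=cam("scene","s30.png",(180,100,480,320),2.6)
c=cam("wrist","w30.png")
for th in np.arange(.2,.8,.1):
    P=dw(-.064,.167-.332*np.cos(th),.027+.332*np.sin(th)); print(th.round(1),P.round(3),pj(s,P).round(1))
E
```

```text
t 39.75 p [ 0.5966 -0.1025  0.2499] toolx [ 0.01  -0.003 -1.   ] tooly [ 0.998 -0.062  0.01 ] F [ 0.  -0.1 -0.9] w 0.0605 q [-0.23  0.39  1.3  -0.    1.44 -0.17]
[-0.06484195 -0.12794201]
0.2 [ 0.596 -0.133  0.093] [265.8 217.4]
0.3 [ 0.596 -0.125  0.125] [267.1 211.4]
0.4 [ 0.597 -0.113  0.156] [269.2 206. ]
0.5 [ 0.598 -0.099  0.186] [272.1 201.2]
0.6 [ 0.599 -0.082  0.214] [276. 197.]
0.7 [ 0.6   -0.062  0.241] [280.8 193.6]
0.8 [ 0.602 -0.039  0.265] [286.6 191. ]
```

View pics/s30.png

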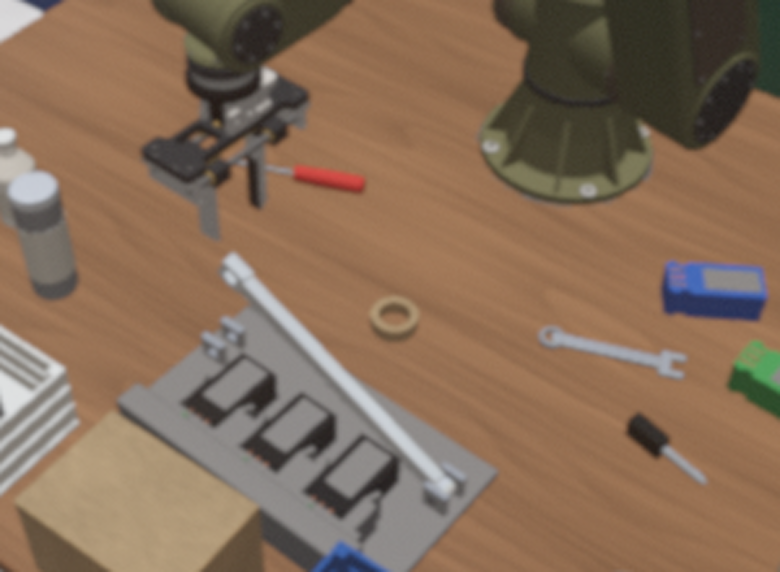

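View pics/w30.png

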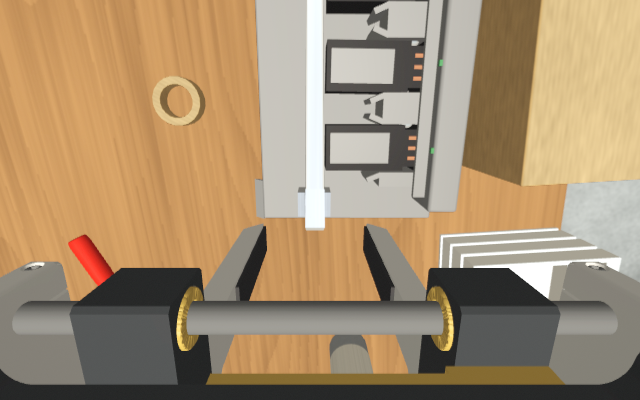

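Call:
play_rows(deltas=[[[0, -2, -10, 0, 0, -0.01, 0], [0, 0, 0, 0, 0, 0, 0], [0, 0, 0, 0, 0, 0, 0], [0, 0, 0, 0, 0, 0, 0], [20, 0, 0, 0, 0, 0, 0], [20, 0, 0, 0, 0, 0, 0], [20, 0, 0, 0, 0, 0, 0], [0, 0, 0, 0, 0, 0, 0]]])

```text
time_s: 40.65
ee_pos: [0.5922, -0.0921, 0.1818]
eef_rot: [-1.543, 1.558, 3.108]
force: [-0.4, 0.5, 0.4]
grip_width: 0.0014
```

Call:
play_rows(deltas=[[[12, 0, 1, 0, 0, 0, 0], [12, 0, 1, 0, 0, 0, 0], [12, 0, 2, 0, 0, 0, 0], [12, 0, 2, 0, 0, 0, 0], [12, 0, 2, 0, 0, 0, 0], [12, 0, 2, 0, 0, 0, 0], [12, 0, 2, 0, 0, 0, 0], [12, 0, 2, 0, 0, 0, 0], [12, 0, 1, 0, 0, 0, 0], [0, 0, 0, 0, 0, 0, 0]]])

```text
time_s: 41.65
ee_pos: [0.5907, -0.1072, 0.0745]
eef_rot: [-1.517, 1.56, 3.134]
force: [0.2, 0.4, 0.2]
grip_width: 0.0005
```

```bash
python3 - <<'E'
from h import *
st();p,r,o=tcp();d=wd(p);print(d)
s=cam("scene","s31.png",(180,100,480,320),2.6)
c=cam("wrist","w31.png")
E
```

```text
t 41.65 p [ 0.5907 -0.1072  0.0745] toolx [-0.011  0.    -1.   ] tooly [ 0.998 -0.062 -0.011] F [0.2 0.4 0.2] w 0.0005 q [-0.24  0.55  1.49 -0.    1.11 -0.18]
[-0.07046644 -0.1329465 ]
```

View pics/s31.png

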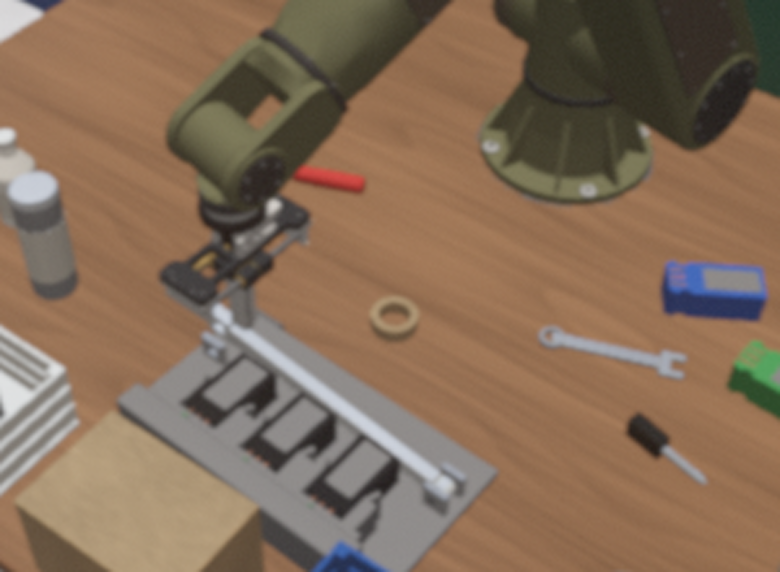

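View pics/w31.png

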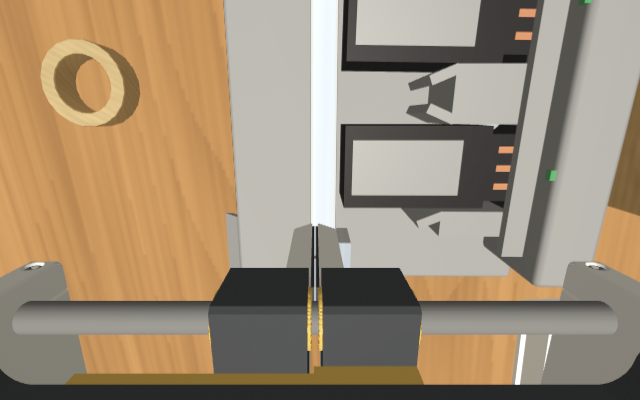

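Call:
play_rows(deltas=[[[10, 2, 0, 0, 0, 0.011, 0], [10, 0, 0, 0, 0, 0, 0], [8, 0, 0, 0, 0, 0, 0], [6, 0, 0, 0, 0, 0, 0], [3, 0, 0, 0, 0, 0, 0], [2, 0, 0, 0, 0, 0, 0], [0, 0, 0, 0, 0, 0, 0]]])

```text
time_s: 42.45
ee_pos: [0.5934, -0.1073, 0.0391]
eef_rot: [1.179, 1.568, -0.454]
force: [-10.7, 3.0, 16.8]
grip_width: 0.0004
```

```bash
python3 - <<'E'
from h import *
st();p,r,o=tcp();d=wd(p);print(d)
E
```

```text
t 42.45 p [ 0.5934 -0.1073  0.0391] toolx [ 0.003 -0.001 -1.   ] tooly [ 0.998 -0.062  0.003] F [-10.7   3.   16.8] w 0.0004 q [-0.24  0.59  1.51 -0.    1.03 -0.18]
[-0.06769717 -0.13294476]
```

Call:
play_rows(deltas=[[[1, 0, 0, 0, 0, 0, 0], [1, 0, 0, 0, 0, 0, 0], [0, 0, 0, 0, 0, 0, 0], [0, 0, 0, 0, 0, 0, 0]]])

```text
time_s: 42.85
ee_pos: [0.5936, -0.1074, 0.0387]
eef_rot: [1.207, 1.567, -0.426]
force: [-19.8, 2.2, 35.1]
grip_width: 0.0005
```

Call:
play_rows(deltas=[[[-10, 0, 0, 0, 0, 0, 0], [-40, 0, 0, 0, 0, 0, 0], [-45, 0, 0, 0, 0, 0, 0], [-45, 0, 0, 0, 0, 0, 0], [-45, 0, -10, 0, 0, 0, 40], [0, 0, -30, 0, 0, 0, 50], [0, 0, 0, 0, 0, 0, 50]]])

```text
time_s: 43.55
ee_pos: [0.5959, -0.065, 0.222]
eef_rot: [1.422, 1.565, -0.208]
force: [-1.1, -0.0, -0.5]
grip_width: 0.021
```

```bash
python3 - <<'E'
from h import *
st();p,r,o=tcp();d=wd(p);print(d)
s=cam("scene","s32.png",(180,140,480,340),2.6)
c=cam("wrist","w32.png")
t=cam("top","t32.png",(180,90,400,240),3.6)
E
```

```text
t 43.55 p [ 0.5959 -0.065   0.222 ] toolx [ 0.006 -0.001 -1.   ] tooly [ 0.998 -0.06   0.006] F [-1.1 -0.  -0.5] w 0.021 q [-0.17  0.4   1.35 -0.    1.39 -0.11]
[-0.06791559 -0.0904794 ]
```

View pics/s32.png

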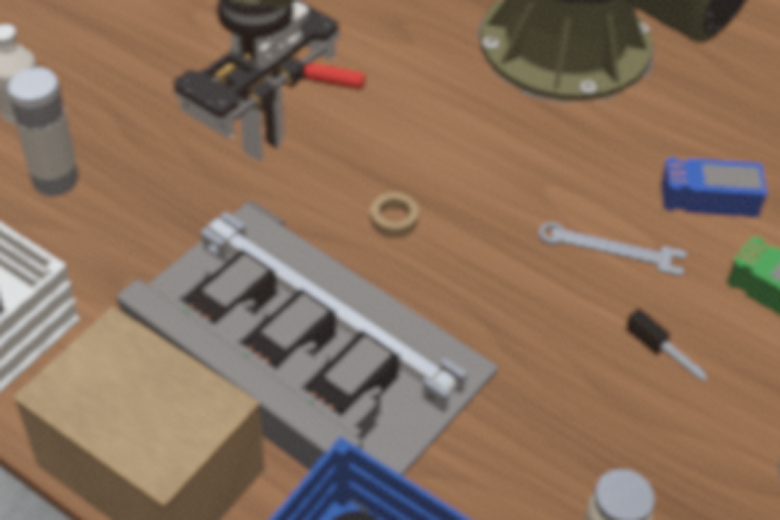

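View pics/w32.png

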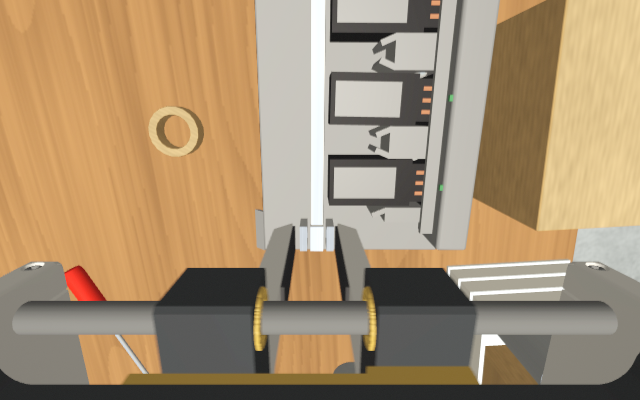

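View pics/t32.png

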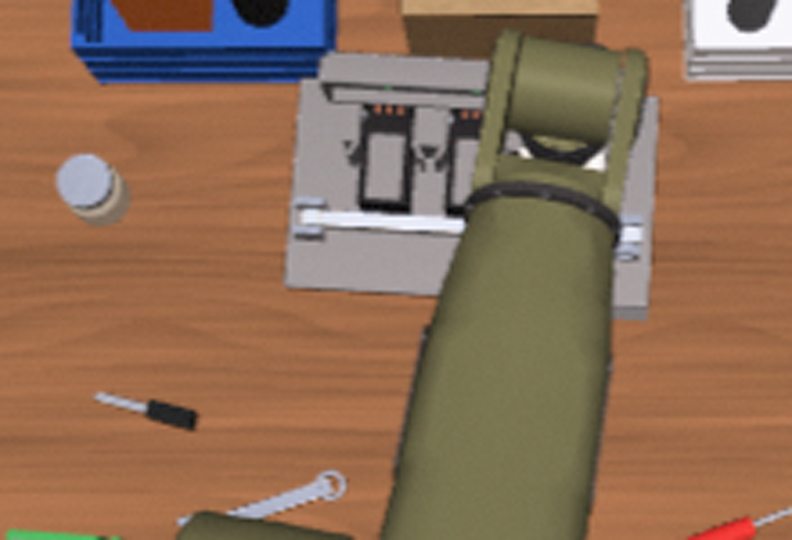

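```bash
python3 - <<'E'
from h import *
to([.411,.335,.20],1.353-np.pi/2)
E
```

```text
shift mm (start tool axes) [  19.  -208.8 -390.4] rotvec [ 0.156   0.0009 -0.002 ] dist 443.1 deg 8.9
```

Call:
play_rows(deltas=[[[0, -20.9, -39, 0, 0, 0, 50], [0, -20.9, -39, 0, 0, 0, 50], [0, -20.9, -39, 0, 0, 0, 50], [0, -20.9, -39, 0, 0, 0, 50], [0, -20.9, -39, 0, 0, 0, 50], [0, -20.9, -39, 0, 0, 0, 50], [0, -20.9, -39, 0, 0, 0, 50], [0, -20.9, -39, 0, 0, 0, 50], [0, -20.9, -39, 0, 0, 0, 50], [0, -20.9, -39, 0, 0, 0, 50]]])

```text
time_s: 44.7
ee_pos: [0.4104, 0.3357, 0.2188]
eef_rot: [0.92, 1.568, -0.714]
force: [0.8, -0.2, 0.5]
grip_width: 0.05
```

Call:
play_rows(deltas=[[[10, 0, 0, 0.08, 0, 0, 50], [10, 0, 0, 0.08, 0, 0, 50], [0, 0, 0, 0, 0, 0, 50]]])

```text
time_s: 45.0
ee_pos: [0.4109, 0.3342, 0.1976]
eef_rot: [0.353, 1.568, -1.442]
force: [0.5, -0.8, 0.2]
grip_width: 0.0496
```

```bash
python3 - <<'E'
from h import *
st()
c=cam("wrist","w33.png"); np.save("w33.npy",c,allow_pickle=True)
E
```

```text
t 45.0 p [0.4109 0.3342 0.1976] toolx [ 0.    -0.003 -1.   ] tooly [ 0.975 -0.222  0.001] F [ 0.5 -0.8  0.2] w 0.0496 q [ 0.62  0.26  1.59 -0.    1.29  0.84]
```

View pics/w33.png

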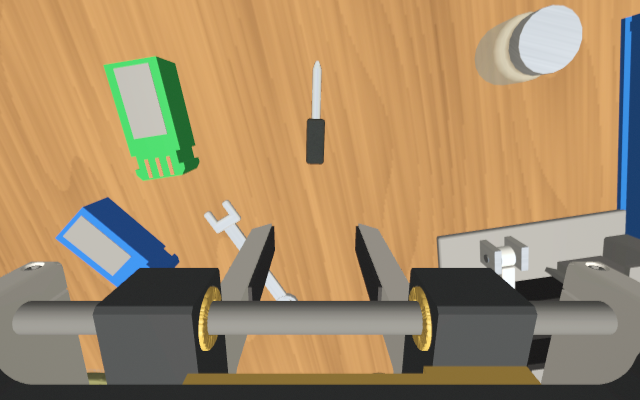

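```bash
python3 - <<'E'
from h import *
c=np.load("w33.npy",allow_pickle=True).item()
cv2.imwrite("pics/w33c.png",cv2.resize(c["img"][50:180,260:380,::-1],None,fx=4.5,fy=4.5,interpolation=cv2.INTER_CUBIC))
E
```

```text
(no output)
```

View pics/w33c.png

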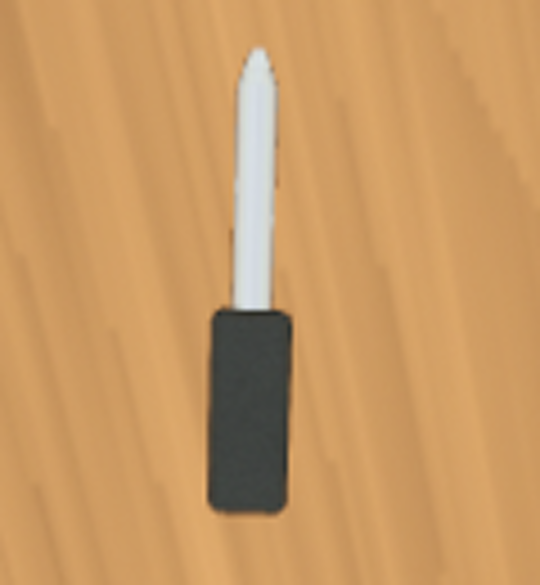

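```bash
python3 - <<'E'
from h import *
c=np.load("w33.npy",allow_pickle=True).item()
g=lambda x,y:((x+.5)/4.5-.5+260,(y+.5)/4.5-.5+50)
r,f=bp(c,g(247,514),.03),bp(c,g(252,308),.03); tip=bp(c,g(259,47),.015);b0=bp(c,g(252,310),.015)
m=(r+f)/2;d=f-r; print(r,f,m,np.linalg.norm(d),np.arctan2(d[1],d[0]),"tip",tip,np.linalg.norm(tip[:2]-m[:2]),"yaw",np.arctan2(*(tip-m)[1::-1]))
ya=np.arctan2(*(tip-m)[1::-1])
to([m[0],m[1],.004],ya-np.pi/2)
E
```

```text
[0.41620385 0.35388217 0.03      ] [0.42841353 0.40229092 0.03      ] [0.42230869 0.37808654 0.03      ] 0.04992477635386538 1.323728877948739 tip [0.44345856 0.46097256 0.015     ] 0.08554185277746491 yaw 1.320959496328126
shift mm (start tool axes) [194.5   0.8 -45.5] rotvec [ 0.0288  0.002  -0.0019] dist 199.8 deg 1.7
```

Call:
play_rows(deltas=[[[0, 1, -45, 0.029, 0, 0, 50], [40, 0, 0, 0, 0, 0, 50], [40, 0, 0, 0, 0, 0, 50], [30, 0, 0, 0, 0, 0, 50], [0, 0, 0, 0, 0, 0, 50]]])

```text
time_s: 45.55
ee_pos: [0.4213, 0.3768, 0.086]
eef_rot: [-0.142, 1.565, -1.963]
force: [0.2, 0.6, -0.0]
grip_width: 0.0504
```

```bash
python3 - <<'E'
from h import *
st()
c=cam("wrist","w34.png"); np.save("w34.npy",c,allow_pickle=True)
to([.4223,.3781,.005],1.321-np.pi/2)
E
```

```text
t 45.55 p [0.4213 0.3768 0.086 ] toolx [-0.002 -0.005 -1.   ] tooly [ 0.969 -0.247 -0.001] F [ 0.2  0.6 -0. ] w 0.0504 q [ 0.67  0.46  1.59 -0.    1.09  0.92]
shift mm (start tool axes) [83.8 -0.3 -0.6] rotvec [-0.0003  0.0026 -0.0016] dist 83.8 deg 0.2
```

View pics/w34.png

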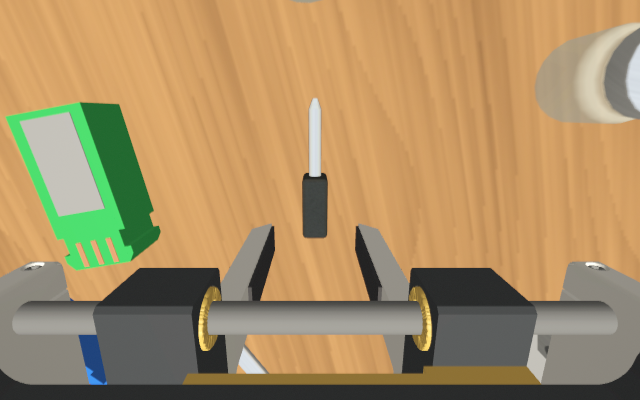

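Call:
play_rows(deltas=[[[30, 0, 0, 0, 0, 0, 50], [30, 0, 0, 0, 0, 0, 50], [15, 0, 0, 0, 0, 0, 50], [5, 0, 0, 0, 0, 0, 50], [1, 0, 0, 0, 0, 0, 50], [0, 0, 0, 0, 0, 0, 50]]], grip_force=40)

```text
time_s: 46.2
ee_pos: [0.4232, 0.3789, 0.0099]
eef_rot: [1.827, 1.566, 0.005]
force: [-0.4, 0.1, -0.0]
grip_width: 0.05
```

```bash
python3 - <<'E'
from h import *
st()
c=cam("wrist","w35.png")
E
```

```text
t 46.2 p [0.4232 0.3789 0.0099] toolx [ 0.005  0.    -1.   ] tooly [ 0.969 -0.248  0.004] F [-0.4  0.1 -0. ] w 0.05 q [ 0.67  0.57  1.63 -0.    0.93  0.92]
```

View pics/w35.png

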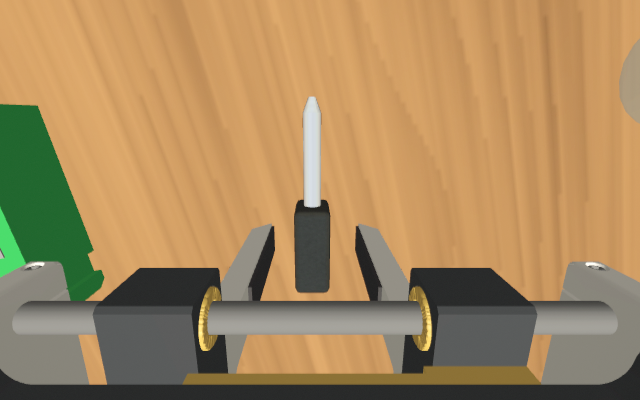

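Call:
play_rows(deltas=[[[4, 0, 0, 0, 0, 0, 50], [2.5, 0, 0, 0, 0, -0.003, 50], [0, 0, 0, 0, 0, 0, 50], [0, 0, 0, 0, 0, 0, 10], [0, 0, 0, 0, 0, 0, 10], [0, 0, 0, 0, 0, 0, 10], [0, 0, 0, 0, 0, 0, 10], [0, 0, 0, 0, 0, 0, 10]]])

```text
time_s: 47.05
ee_pos: [0.4225, 0.3784, 0.0019]
eef_rot: [0.214, 1.57, -1.608]
force: [0.7, -0.3, 0.1]
grip_width: 0.0196
```

Call:
play_rows(deltas=[[[-20, 0, 0, 0, 0, 0, 10], [-40, 0, 0, 0, 0, 0, 10], [-40, 0, 0, 0, 0, 0, 10], [0, 0, 0, 0, 0, 0, 10]]])

```text
time_s: 47.45
ee_pos: [0.4244, 0.3799, 0.1071]
eef_rot: [2.44, 1.563, 0.618]
force: [-0.2, 0.2, -1.7]
grip_width: 0.0198
```

```bash
python3 - <<'E'
from h import *
st()
c=cam("wrist","w36.png"); np.save("w36.npy",c,allow_pickle=True)
to(dw(-.064-.125,-.165,.12),YA-np.pi/2)
E
```

```text
t 47.45 p [0.4244 0.3799 0.1071] toolx [ 0.006  0.005 -1.   ] tooly [ 0.969 -0.248  0.005] F [-0.2  0.2 -1.7] w 0.0198 q [ 0.67  0.44  1.58 -0.    1.12  0.92]
shift mm (start tool axes) [-16.8 172.3 483. ] rotvec [ 1.3838e+00 -4.5000e-03 -3.0000e-04] dist 513.1 deg 79.3
```

View pics/w36.png

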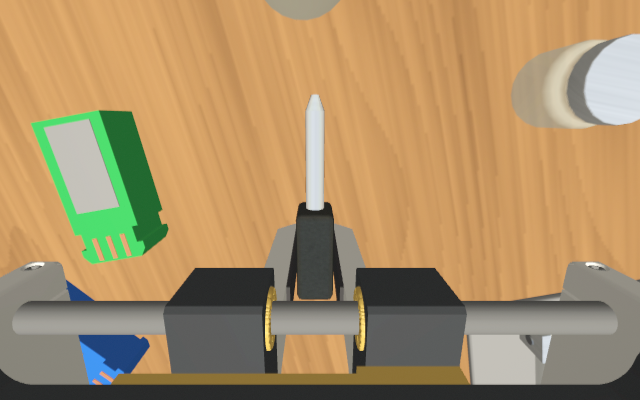

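Call:
play_rows(deltas=[[[-2, 0, 0, 0.138, 0, 0, 10], [-2, 0, 0, 0.138, 0, 0, 10], [-2, 0, 0, 0.138, 0, 0, 10], [-2, 0, 0, 0.138, 0, 0, 10], [-2, 0, 0, 0.138, 0, 0, 10], [-2, 0, 0, 0.138, 0, 0, 10], [-2, 0, 0, 0.138, 0, 0, 10], [-2, 0, 0, 0.138, 0, 0, 10], [-2, 0, 0, 0.138, 0, 0, 10], [0, 0, 0, 0.138, 0, 0, 10]]])

```text
time_s: 48.5
ee_pos: [0.4221, 0.3781, 0.1184]
eef_rot: [0.889, 1.568, -2.319]
force: [-0.5, 1.5, -0.5]
grip_width: 0.0197
```

```bash
python3 - <<'E'
from h import *
st()
to(dw(-.064-.125,-.165,.11),YA-np.pi/2)
E
```

```text
t 48.5 p [0.4221 0.3781 0.1184] toolx [-0.002 -0.002 -1.   ] tooly [-0.066 -0.998  0.002] F [-0.5  1.5 -0.5] w 0.0197 q [ 0.67  0.42  1.57 -0.    1.16  2.3 ]
shift mm (start tool axes) [  9.2 505.3 -81.7] rotvec [-0.002   0.0016 -0.0019] dist 512.0 deg 0.2
```

Call:
play_rows(deltas=[[[0, 45, -7.4, 0, 0, 0, 10], [0, 45, -7.4, 0, 0, 0, 10], [0, 45, -7.4, 0, 0, 0, 10], [0, 45, -7.4, 0, 0, 0, 10], [0, 45, -7.4, 0, 0, 0, 10], [0, 45, -7.4, 0, 0, 0, 10], [0, 45, -7.4, 0, 0, 0, 10], [0, 45, -7.4, 0, 0, 0, 10], [0, 45, -7.4, 0, 0, 0, 10], [0, 45, -7.4, 0, 0, 0, 10]]])

```text
time_s: 49.5
ee_pos: [0.4686, -0.077, 0.1188]
eef_rot: [0.067, 1.569, -3.135]
force: [-0.3, 0.5, -1.0]
grip_width: 0.0199
```

Call:
play_rows(deltas=[[[0, 45, -7, 0, 0, 0, 10], [0, 10, -1, 0, 0, 0, 10], [30, 0, 0, 0, 0, 0, 10], [20, 0, 0, 0, 0, 0, 10], [0, 0, 0, 0, 0, 0, 10], [0, 0, 0, 0, 0, 0, 10]]])

```text
time_s: 50.1
ee_pos: [0.4738, -0.1302, 0.0699]
eef_rot: [0.075, 1.57, -3.126]
force: [0.1, 0.6, -0.2]
grip_width: 0.0195
```

```bash
python3 - <<'E'
from h import *
st();p,r,o=tcp();print(wd(p))
c=cam("wrist","w37.png"); np.save("w37.npy",c,allow_pickle=True)
to(dw(-.064-.125,-.165,.014),YA-np.pi/2)
E
```

```text
t 50.1 p [ 0.4738 -0.1302  0.0699] toolx [-0.001 -0.    -1.   ] tooly [-0.06  -0.998  0.   ] F [ 0.1  0.6 -0.2] w 0.0195 q [-0.34  0.34  1.82 -0.    0.99  1.29]
[-0.18563129 -0.16337004]
shift mm (start tool axes) [56.6  1.5  3.9] rotvec [ 0.0043 -0.0002 -0.0005] dist 56.7 deg 0.2
```

View pics/w37.png

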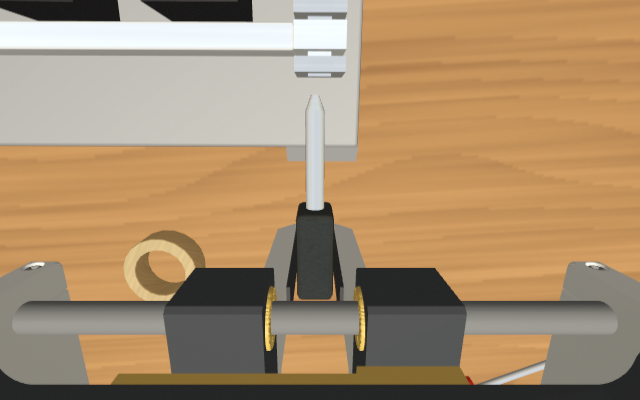

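Call:
play_rows(deltas=[[[25, 1.5, 0, 0.004, 0, 0, 10], [20, 1, 0, 0, 0, 0, 10], [10, 0, 0, 0, 0, 0, 10], [1, 0, 0, 0, 0, 0, 10], [0, 0, 0, 0, 0, 0, 10]]])

```text
time_s: 50.65
ee_pos: [0.4744, -0.1332, 0.015]
eef_rot: [2.513, 1.57, -0.693]
force: [0.5, 0.1, -2.0]
grip_width: 0.0196
```

```bash
python3 - <<'E'
from h import *
st();p,r,o=tcp();print(wd(p))
c=cam("wrist","w38.png",(200,0,440,200),3.2); np.save("w38.npy",c,allow_pickle=True)
s=cam("scene","s38.png",(200,160,360,280),4.8)
E
```

```text
t 50.65 p [ 0.4744 -0.1332  0.015 ] toolx [ 0.001 -0.001 -1.   ] tooly [-0.064 -0.998  0.001] F [ 0.5  0.1 -2. ] w 0.0196 q [-0.35  0.43  1.85 -0.    0.86  1.29]
[-0.18486938 -0.16634324]
```

View pics/w38.png

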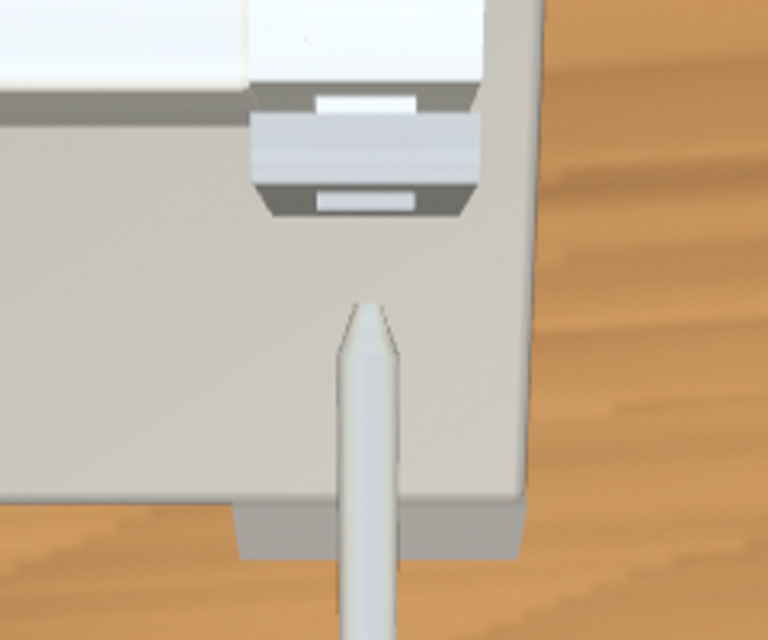

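View pics/s38.png

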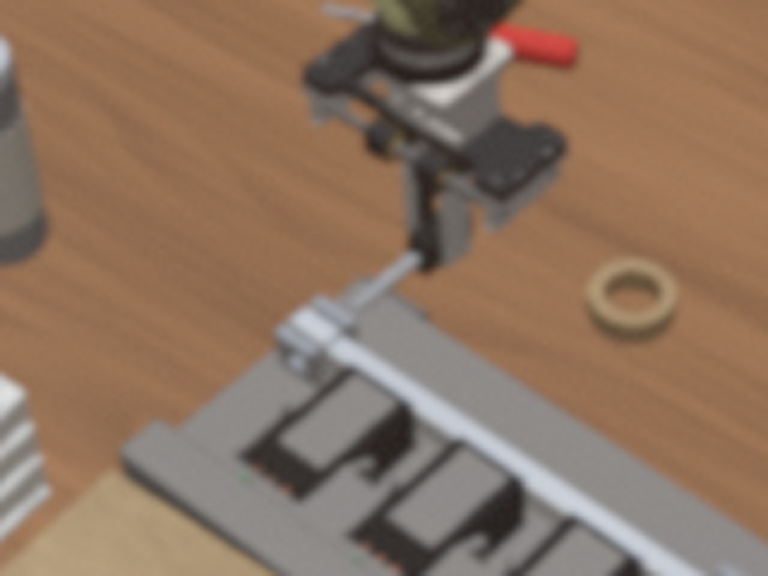

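```bash
python3 - <<'E'
from h import *
c=np.load("w38.npy",allow_pickle=True).item()
p,r,o=tcp(); f=-r.as_matrix()[:,2]
for dz in (.008,.0131,.018):
    print(dz,pj(c,p+.085*f+np.array([0,0,dz])))
for z in (.043,): 
    a=bp(c,(250/3.2+200,185/3.2),z);b=bp(c,(480/3.2+200,184/3.2),z);print(wd(a),wd(b),wd(bp(c,(315.2,94.5),.028)))
E
```

```text
0.008 [315.41139733  93.37223901]
0.0131 [315.44008659  92.68509977]
0.018 [315.46939443  91.98314472]
[-0.08578261 -0.14953614] [-0.08563204 -0.18196604] [-0.10060643 -0.16631574]
```

Call:
play_rows(deltas=[[[1, -0.5, 0, 0, 0, 0, 10], [0, 0, -7, 0, 0, 0, 10], [0, 0, -7, 0, 0, 0, 10], [0, 0, -7, 0, 0, 0, 10], [0, 0, -7, 0, 0, 0, 10], [0, 0, -7, 0, 0, 0, 10], [0, 0, -7, 0, 0, 0, 10], [0, 0, 0, 0, 0, 0, 10]]])

```text
time_s: 51.55
ee_pos: [0.5166, -0.1354, 0.013]
eef_rot: [2.058, 1.57, -1.147]
force: [0.6, -0.2, -1.8]
grip_width: 0.0199
```

```bash
python3 - <<'E'
from h import *
st();p,r,o=tcp();print(wd(p))
c=cam("wrist","w39.png",(200,0,440,240),2.6)
E
```

```text
t 51.55 p [ 0.5166 -0.1354  0.013 ] toolx [ 0.    -0.001 -1.   ] tooly [-0.064 -0.998  0.001] F [ 0.6 -0.2 -1.8] w 0.0199 q [-0.32  0.51  1.73 -0.    0.91  1.31]
[-0.14261471 -0.1658369 ]
```

View pics/w39.png

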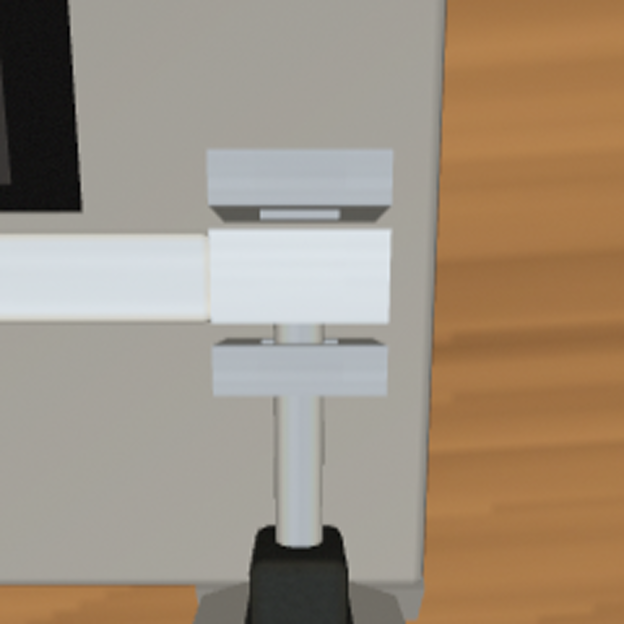

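Call:
play_rows(deltas=[[[-0.7, 0, -6, 0, 0, 0, 10], [0, 0, -6, 0, 0, 0, 10], [0, 0, -6, 0, 0, 0, 10], [0, 0, -5, 0, 0, 0, 10], [0, 0, -4, 0, 0, 0, 10], [0, 0, -3, 0, 0, 0, 10], [0, 0, -2, 0, 0, 0, 10], [0, 0, 0, 0, 0, 0, 10]]])

```text
time_s: 52.4
ee_pos: [0.5479, -0.1374, 0.0138]
eef_rot: [1.614, 1.57, -1.592]
force: [0.5, -1.0, -1.4]
grip_width: 0.0197
```

```bash
python3 - <<'E'
from h import *
st();p,r,o=tcp();print(wd(p))
c=cam("wrist","w40.png",(200,0,440,240),2.6)
E
```

```text
t 52.4 p [ 0.5479 -0.1374  0.0138] toolx [-0. -0. -1.] tooly [-0.064 -0.998  0.   ] F [ 0.5 -1.  -1.4] w 0.0197 q [-0.31  0.56  1.64 -0.    0.94  1.32]
[-0.11124275 -0.16581731]
```

View pics/w40.png

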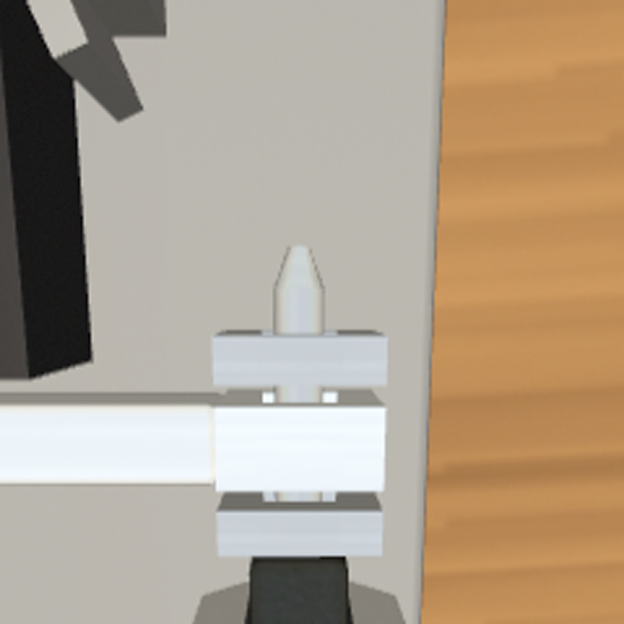

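Nearly there; push to contact.

Call:
play_rows(deltas=[[[0, 0, -1, 0, 0, 0, 10], [0, 0, -1, 0, 0, 0, 10], [0, 0, -1, 0, 0, 0, 10], [0, 0, -1, 0, 0, 0, 10], [0, 0, 0, 0, 0, 0, 10]]])

```text
time_s: 52.95
ee_pos: [0.5495, -0.1374, 0.0135]
eef_rot: [-0.021, 1.565, 3.057]
force: [-16.9, 1.5, 9.6]
grip_width: 0.0199
```

```bash
python3 - <<'E'
from h import *
st();p,r,o=tcp();print(wd(p))
E
```

```text
t 52.95 p [ 0.5495 -0.1374  0.0135] toolx [-0.006  0.    -1.   ] tooly [-0.064 -0.998 -0.   ] F [-16.9   1.5   9.6] w 0.0199 q [-0.31  0.57  1.63 -0.    0.95  1.33]
[-0.10961446 -0.16579462]
```

Call:
play_rows(deltas=[[[1, 0, 0, 0, 0, 0, 10], [0, 0, 0, 0, 0, 0, 26], [0, 0, 0, 0, 0, 0, 30], [0, 0, 0, 0, 0, 0, 36], [-20, 0, 0, 0, 0, 0, 36], [-40, 0, 0, 0, 0, 0, 36], [-30, 0, 0, 0, 0, 0, 36], [0, 0, 0, 0, 0, 0, 36]]])

```text
time_s: 53.75
ee_pos: [0.5537, -0.1382, 0.1072]
eef_rot: [2.834, 1.563, -0.371]
force: [-0.6, 0.4, -0.5]
grip_width: 0.0361
```

```bash
python3 - <<'E'
from h import *
st();p,r,o=tcp();print(wd(p))
c=cam("wrist","w41.png"); np.save("w41.npy",c,allow_pickle=True)
print("tip if fully in",pj(c,dw(-.064+.039,-.1657,.026)),"block front/rear",pj(c,dw(-.085,-.1657,.041)),pj(c,dw(-.135,-.1657,.041)))
E
```

```text
t 53.75 p [ 0.5537 -0.1382  0.1072] toolx [ 0.007 -0.003 -1.   ] tooly [-0.064 -0.998  0.002] F [-0.6  0.4 -0.5] w 0.0361 q [-0.31  0.44  1.57 -0.    1.12  1.33]
[-0.10534124 -0.16622821]
tip if fully in [314.16211165 107.84081356] block front/rear [314.15450865 184.32083544] [314.14299855 241.93677234]
```

View pics/w41.png

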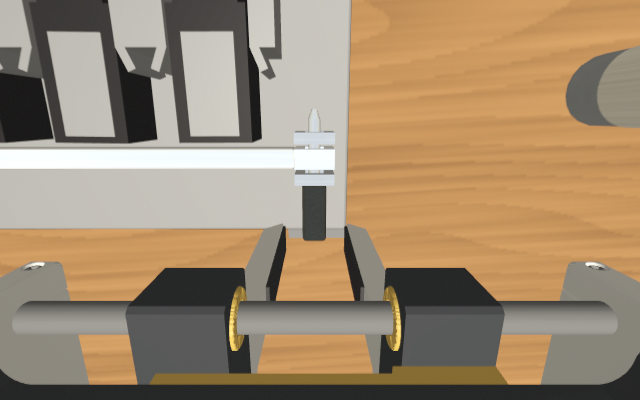

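Call:
play_rows(deltas=[[[-40, 0, 15, 0, 0, 0, 36], [-40, 0, 20, 0, 0, 0, 36], [-40, 0, 20, 0, 0, 0, 36], [0, 0, 20, 0, 0, 0, 36], [0, 0, 0, 0, 0, 0, 36], [0, 0, 0, 0, 0, 0, 36]]])

```text
time_s: 54.4
ee_pos: [0.4769, -0.1327, 0.2218]
eef_rot: [0.047, 1.57, 3.124]
force: [0.6, -0.6, 0.1]
grip_width: 0.036
```

```bash
python3 - <<'E'
from h import *
st()
c=np.load("w41.npy",allow_pickle=True).item()
cv2.imwrite("pics/w41c.png",cv2.resize(c["img"][90:250,250:380,::-1],None,fx=3.7,fy=3.7,interpolation=cv2.INTER_CUBIC))
c=cam("wrist","w42.png"); s=cam("scene","s42.png",(180,140,480,340),2.6)
E
```

```text
t 54.4 p [ 0.4769 -0.1327  0.2218] toolx [-0.001  0.    -1.   ] tooly [-0.064 -0.998  0.   ] F [ 0.6 -0.6  0.1] w 0.036 q [-0.35  0.16  1.65 -0.    1.33  1.29]
```

View pics/w41c.png

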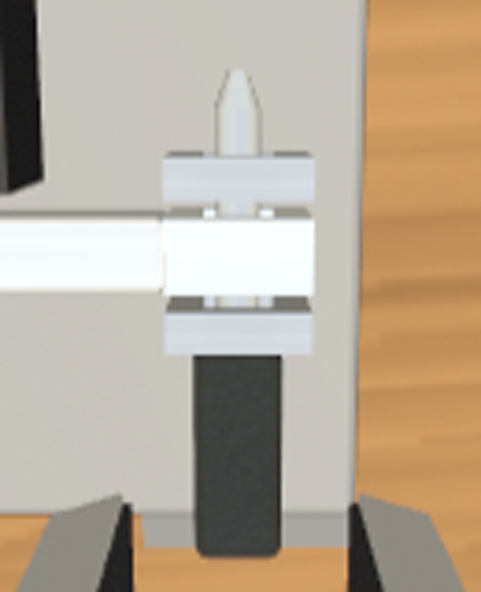

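View pics/w42.png

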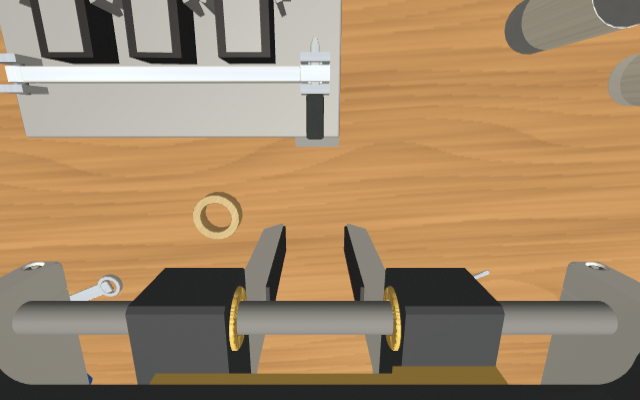

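View pics/s42.png

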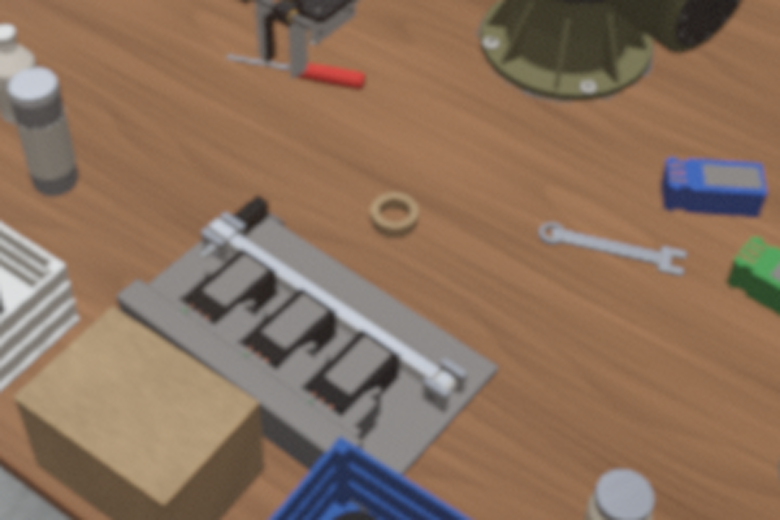

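Call:
play_rows(deltas=[[[40, 0, 0, 0, 0, 0, 0], [40, 0, 0, 0, 0, 0, 0], [40, 0, 0, 0, 0, 0, 0], [40, 0, 0, 0, 0, 0, 0], [35, 0, 0, 0, 0, 0, 0], [5, 0, 0, 0, 0, 0, 0], [0, 0, 0, 0, 0, 0, 0]]])

```text
time_s: 55.2
ee_pos: [0.4768, -0.1327, 0.0222]
eef_rot: [-0.071, 1.569, 3.006]
force: [-0.5, 0.7, -0.3]
grip_width: 0.0001
```

```bash
python3 - <<'E'
from h import *
st();p,r,o=tcp();print(wd(p))
E
```

```text
t 55.2 p [ 0.4768 -0.1327  0.0222] toolx [-0.002  0.    -1.   ] tooly [-0.064 -0.998 -0.   ] F [-0.5  0.7 -0.3] w 0.0001 q [-0.35  0.42  1.83 -0.    0.89  1.29]
[-0.18249645 -0.1656638 ]
```

Call:
play_rows(deltas=[[[0, 0, -12, 0, 0, 0, 0], [0, 0, -12, 0, 0, 0, 0], [0, 0, -10, 0, 0, 0, 0], [0, 0, -2, 0, 0, 0, 0], [0, 0, -1.5, 0, 0, 0, 0], [0, 0, -1.5, 0, 0, 0, 0], [0, 0, -1, 0, 0, 0, 0], [0, 0, 0, 0, 0, 0, 0]]])

```text
time_s: 56.0
ee_pos: [0.5139, -0.1352, 0.0236]
eef_rot: [-0.009, 1.564, 3.069]
force: [-27.2, 1.6, 22.0]
grip_width: 0.0004
```

```bash
python3 - <<'E'
from h import *
st();p,r,o=tcp();print(wd(p))
E
```

```text
t 56.0 p [ 0.5139 -0.1352  0.0236] toolx [-0.007  0.001 -1.   ] tooly [-0.064 -0.998 -0.   ] F [-27.2   1.6  22. ] w 0.0004 q [-0.33  0.49  1.73 -0.    0.93  1.31]
[-0.14530155 -0.16586247]
```

Block is hard against the lug (27 N). Back off, rise, check once more.

Call:
play_rows(deltas=[[[0, 0, 10, 0, 0, 0, 0], [0, 0, 25, 0, 0, 0, 0], [-40, 0, 10, 0, 0, 0, 0], [-40, 0, 0, 0, 0, 0, 0], [-45, 0, 0, 0, 0, 0, 0], [-45, 0, -15, 0, 0, 0, 0], [-40, 0, -25, 0, 0, 0, 0], [-40, 0, -25, 0, 0, 0, 0], [-40, 0, -20, 0, 0, 0, 0], [0, 0, 0, 0, 0, 0, 0]]])

```text
time_s: 57.0
ee_pos: [0.5591, -0.1381, 0.3186]
eef_rot: [2.867, 1.561, -0.338]
force: [-0.5, 1.3, -0.2]
grip_width: 0.0009
```

```bash
python3 - <<'E'
from h import *
st()
c=cam("wrist","w43.png"); s=cam("scene","s43.png")
print("tip",pj(c,dw(-.025,-.1657,.026)),"pack rear edges",[pj(c,dw(-.05,y,.054)).round(1) for y in (.092,0,-.092)],"eye",pj(c,dw(-.064,-.165,.043)))
E
```

```text
t 57.0 p [ 0.5591 -0.1381  0.3186] toolx [ 0.009 -0.003 -1.   ] tooly [-0.064 -0.998  0.003] F [-0.5  1.3 -0.2] w 0.0009 q [-0.31  0.3   1.27 -0.    1.57  1.33]
tip [314.35164835 116.24288703] pack rear edges [array([130.9, 134.3]), array([196.5, 134.4]), array([261.9, 134.4])] eye [313.86415802 143.91732373]
```

View pics/w43.png

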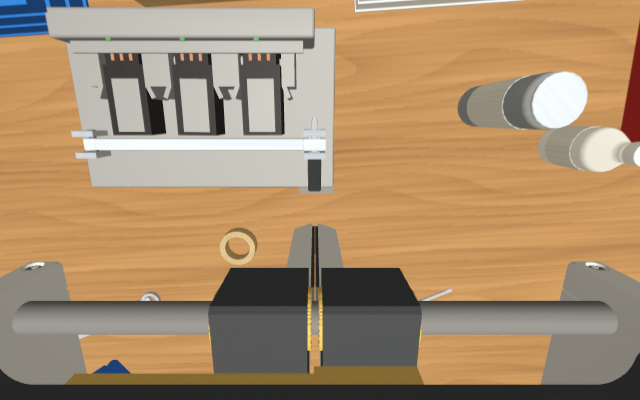

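View pics/s43.png

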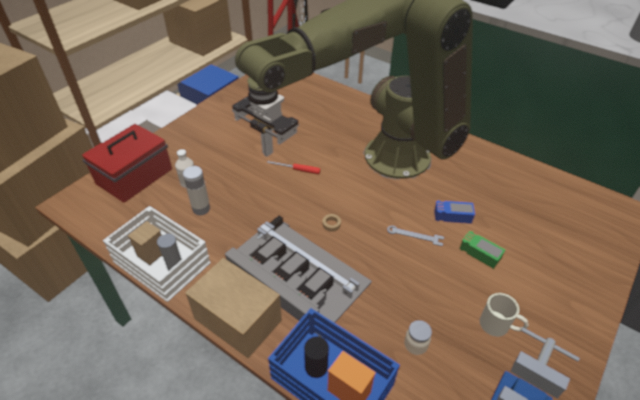

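```bash
python3 -c "
from station import hand_in
print(hand_in())"
```

```text
the job is handed in; nothing more can be done
None
```

The job is done and handed in at 57 s of robot time. All three black packs are in the dock, one per bay, the bar is down, and the pin is through. `hand_in` gave no verdict.

- **Packs:** Each was pushed in until the push force climbed against the stop (about 30–33 N on the first two). The third read 17 N at the expected home position, and I didn't read the force on its last nudge. In the last picture, the rear faces of all three sit where home packs should, and the ball was seen in each pack's groove.
- **Bar:** When I first let go, the bar came partway back up with the fingers. I released it again and pushed it down from above. It was pressed flat with about 35 N, and the fingertips then read 38.7 mm high against the expected 39 mm for the bar's top.
- **Pin:** It had been knocked about 4 cm between my first and second measurements, so I measured it again before gripping it. The handle is against the lug: a push from behind met firm contact at 27 N. The tip is where a fully inserted pin should be, and no gap shows.
- **Rest of the bench:** The jar, can and bottle are still standing in the last picture, and the robot ended clear of everything.

One check disagreed slightly: at that last push the fingers stopped about 2 mm short of where I expected to meet the handle. The tip position and the missing gap both say it is home, so I put this down to finger thickness and tilt under load.

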